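# Load the parts-wash carrier: stand the gear shafts, close the guard, pin it

### The job

Get the wash carrier ready: move the loose brass gears off its plate into the blue tray, and stand every gear shaft from the sloped rack upright on its foot, each centred on a yellow pad of its own, with the guard bar still open. Let go and see that every shaft stays standing without wobble for a couple of seconds; then swing the orange guard bar fully shut and push the red-headed pin down through fork and lug until its head sits on the fork. Leave the other things on the bench where they are.

Things in the scene. Friction and masses are not known exactly. Their poses are not given: they have to be found in the camera images.
- carrier: Fixed parts-wash carrier: aluminium plate 200 x 310 mm, top face 20 mm above the bench. Origin at the bench under its centre; x points to the guard side (away from the robot), y along the row of pads. The pads lie at x = -50 mm, the closed guard bar at x = +55 mm.
- pad0 (a point): Centre of a yellow round pad (52 mm) painted flush on the carrier plate's top face, 20 mm above the bench; z up. The three pads stand in a row along the carrier's y, 75 mm apart.
- pad1 (a point): Centre of a yellow round pad (52 mm) painted flush on the carrier plate's top face, 20 mm above the bench; z up. The three pads stand in a row along the carrier's y, 75 mm apart.
- pad2 (a point): Centre of a yellow round pad (52 mm) painted flush on the carrier plate's top face, 20 mm above the bench; z up. The three pads stand in a row along the carrier's y, 75 mm apart.
- guard (a joint): Angle (rad) of the orange guard bar about its vertical hinge. 0 = closed against its stop, lug hole in line with the fork holes; it grows as the bar swings out, away from the pads and the robot (anticlockwise from above), up to 1.1. Stays where it is left; takes about 1 N at the handle.
- guard_hinge (a point): On the guard's vertical hinge axis, 43 mm above the bench (underside of the bar), at carrier x +55, y +135 mm.
- guard_handle (a point): Top centre of the black upright round handle on the guard bar: 18 mm across, 50 mm tall, top 103 mm above the bench, 120 mm from the hinge axis.
- fork_hole (a point): Centre of the hole in the top face of the blue fork at the free end of the closed bar, 66 mm above the bench. The hole is vertical, 13 mm across, and goes through the upper tine (10 mm), then the bar's lug (10 mm, 43 to 53 mm above the bench) when the guard is closed, then the lower tine (30 to 40 mm above the bench).
- pin: Headed locking pin, upright: steel shank 10 mm across, 42 mm long, tapered tip; on top a red round head 22 mm across, 14 mm tall. Origin at the tip, z up to the head; 60 g. Starts standing in a hole of a fixed light wooden block (50 x 50 mm, 46 mm tall), head underside on the block's top; pull it straight up.
- pin_head (a point): Centre of the underside of the pin's red head, 42 mm above the tip.
- rack: Fixed wooden sloped rack with three U-shaped places 75 mm apart along its y; plan about 130 x 250 mm. Origin at its underside centre; shafts in it have their foot on its low (-x) side and lean 45 degrees towards its +x. The necks stand free, with nothing beside or under them.
- tray: Fixed blue open tray, outside 170 (its x) x 130 (its y) x 28 mm tall, walls and floor 5 mm. Origin at its underside centre.
- shaft0: Steel gear shaft, 130 mm tall, about 0.4 kg: foot 24 mm across up to 50 mm, dark gear 44 mm across from 50 to 72 mm, round neck 20 mm across above (grip there). Origin at the centre of the foot's end face, z along the shaft to the neck; mass centre 60 mm up. Starts in the rack, leaning 45 degrees to the rack's +x, neck up; lifts straight up. Topples beyond 10 degrees. May be absent.
- shaft1: Steel gear shaft, 130 mm tall, about 0.4 kg: foot 24 mm across up to 50 mm, dark gear 44 mm across from 50 to 72 mm, round neck 20 mm across above (grip there). Origin at the centre of the foot's end face, z along the shaft to the neck; mass centre 60 mm up. Starts in the rack, leaning 45 degrees to the rack's +x, neck up; lifts straight up. Topples beyond 10 degrees. May be absent.
- shaft2: Steel gear shaft, 130 mm tall, about 0.4 kg: foot 24 mm across up to 50 mm, dark gear 44 mm across from 50 to 72 mm, round neck 20 mm across above (grip there). Origin at the centre of the foot's end face, z along the shaft to the neck; mass centre 60 mm up. Starts in the rack, leaning 45 degrees to the rack's +x, neck up; lifts straight up. Topples beyond 10 degrees. May be absent.
- gear0: Loose flat brass gear wheel, 42 mm across, 16 mm thick, 0.12 kg; origin at the centre of its underside, z up. Starts flat on the carrier plate on or near a pad. May be absent.
- gear1: Loose flat brass gear wheel, 42 mm across, 16 mm thick, 0.12 kg; origin at the centre of its underside, z up. Starts flat on the carrier plate on or near a pad. May be absent.
- gear2: Loose flat brass gear wheel, 42 mm across, 16 mm thick, 0.12 kg; origin at the centre of its underside, z up. Starts flat on the carrier plate on or near a pad. May be absent.
- screwdriver: Screwdriver lying on the bench, a bystander. Origin at its underside.
- wrench: Steel wrench lying on the bench, a bystander. Origin at its underside.
- oil_bottle: Yellow oil bottle, 60 mm across, 150 mm tall, a bystander. Origin at its underside.
- bearing_ring: Steel bearing ring, 52 mm across, 14 mm tall, on the bench (not one of the brass gears), a bystander. Origin at its underside.
- spacer_block: Small wooden block 50 x 40 x 30 mm, a bystander. Origin at its underside.
- grease_tin: Green tin 64 mm across, 60 mm tall, a bystander. Origin at its underside.
There are look-alikes about, which are no part of the job. What is shaped like the gear1 but black is not meant. Leave any purple look-alike of the shaft0 alone.

How it is judged:
By the outcome, as a careful person would: the job done as asked, in the order asked, and still so for the second after the job is handed in, with the robot touching nothing.
Of shaft0, shaft1, shaft2 only 2 to 3 are there at a start; the rules pass over those that are not, and their reading is None.
Of gear0, gear1, gear2 only 2 to 3 are there at a start; the rules pass over those that are not, and their reading is None.
At some moment in a run one of gear0, gear1, gear2 may be knocked a few centimetres aside while the robot is not near it.
It also fails if it takes over 210 s, if anything falls off the work surface, if the arm or the gripper's body presses on something with over 40 N, if the wrist force passes 120 N, or if a joint passes its speed limit or range.

### The arm

A 7-joint arm with a two-finger parallel gripper is mounted at the origin on the work surface. World frame = base frame: x ahead of the robot, y to its left, z up, the work surface at z = 0. Lengths are in m, angles in rad, forces in N, time in s.
With the tool pointing down it reaches from about 0.4 to 0.875 m from the base axis. Payload 4.4 kg.
Tool frame: the origin (TCP) lies on the centre line of the jaws, within the pads' length; the fingertips stand 14 mm ahead of it and the grasp point (between the pads) lies 5 mm behind it; z points along the fingers, y is the direction in which the jaws open and shut (so a half turn about z gives the same grasp; the last joint's range is limited). The gripper opens to 85 mm and grips with 20 to 120 N. Pads are 22 mm wide; open, the fingers measure 114 mm over their backs; the gripper's body (76 mm by 85 mm) begins 54 mm behind the grasp point. The pads swing forward as they close: fully open they stand 13 mm farther back than shut.
Start: joints at [-1.178, 0.628, 0.038, 1.517, -0.027, 0.996, -0.02], TCP at [0.288, 0.583, 0.245] pointing down, gripper open.
Joint ranges: [-3.06, 3.06], [-0.37, 2.12], [-1.25, 1.32], [0.18, 2.47], [-1.1, 4.24], [0.23, 1.98], [-2.94, 2.94]. Speed limits (rad/s): [2.57, 2.57, 3.14, 3.14, 3.14, 3.14, 3.14].

### API

Orientations are given as a unit quaternion [w, x, y, z].
In Python, from station import status, eyes, close_job gives the robot as it stands.
- The arm moves only by the tool play_rows, never from a script. Its argument "motion" is a list that holds one entry, the list of rows, each a list of 4 numbers: the shift along the tool's x, y, z in mm, then the turn about the tool's z in rad. In form: [[[x, y, z, twist], ...]]. A call has 1 to 8 rows; each row shifts and turns the commanded pose from where the row before left it, along the tool's axes as they then stand; what a row does not reach is not made up. A row lasts 1/12 s, in which the tool goes at most 41.7 mm and 7.16 degrees, less where a joint would pass 70% of its speed; a pose out of reach is approached as far as the arm can. A call with a gripper value outside its range is refused whole. "jaw" is the opening, from -1 (shut) to 1 (fully open), set as the call begins (left out, the last holds). The fingers move at their own pace and stop on an object; "newtons" is the grip in N (left out, the last holds). Time passes only in rows, so rows that do not move let the fingers close. It gives the time, the measured TCP pose, the force and the opening at its end, in the units of the state.
- status.get_state(): the state, without advancing time (a new reading comes with each control period).
- eyes.snapshot(name): name is "scene" or "top" or "wrist"; returns a dict with "frame" (480x640x3 uint8, red, green, blue), "vertical_fov" (degrees; the focal length in pixels is half the picture's height over the tangent of half this angle, whatever the lens; pixels are square), "cx", "cy" (the principal point, pixels), "rvec" (rotation vector, rad) and "tvec" (3), from world to camera coordinates, as OpenCV has them. Camera axes: x right, y down, z forward; pixel columns grow to the right and rows downward; lengths in m; the calibration is good to about 2 mm. A picture is of the moment at which its call begins. There is no depth.
- close_job(): hands the job in, once; it reports no verdict.
The state is a dict: "time_s": time; "q": joint angles; "qvel": joint speeds; "tau": joint torques, N m; "position": TCP position; "eef_rot": TCP orientation; "force": force on the tool from outside, world axes, zero at the start; "torque": the same for the moment, N m; "width": opening from 0.0 (shut) to 1.0 (fully open).
Only numpy, scipy, OpenCV 4.12 (cv2) and the standard library are available. Lean on these libraries where they do the work, as an engineer would, in place of code of your own. Each camera call takes 0.05 s, during which the arm holds its last target.

## Working session

There is one attempt and no reset: what is moved stays moved. The work goes in short steps, Python scripts to look and compute and a tool call to move; the robot and the scene stay as the last step left them, time stands still between calls to the robot, and variables do not carry over. Pictures are saved under pics/ and viewed, and the job is handed in when it is done.

Besides the shell and the picture viewer there is one more tool, called after "Emit:" by a JSON object that holds its "method" and its "body". play_rows: Moves the arm, as the interface text tells. Its arguments: {"type":"object","properties":{"motion":{"type":"array"},"jaw":{"type":"number"},"newtons":{"type":"number"}},"required":["motion"]}

```bash
ls; mkdir -p pics; python3 - <<'E'
from station import status, eyes
import cv2,json
print(status.get_state())
for n in ("scene","top","wrist"):
    s=eyes.snapshot(n); f=s.pop("frame"); cv2.imwrite(f"pics/{n}0.png",f[:,:,::-1]); print(n,s)
E
```

```text
pics
{'time_s': 0.0, 'q': array([-1.17781   ,  0.62932174,  0.03842235,  1.51838975, -0.02699955,
        0.99626725, -0.0199922 ]), 'qvel': array([ 0.00076314,  0.00074528, -0.00046639, -0.00038663, -0.00108222,
       -0.00110798, -0.0003765 ]), 'tau': array([ 9.22257968e-04, -5.63386273e+01,  1.22690152e+00, -1.93446475e+01,
        1.11490890e-02,  1.04197883e-02, -6.05269435e-06]), 'position': array([0.28755817, 0.58226545, 0.24439753]), 'eef_rot': array([-2.06347799e-04,  2.27375129e-01,  9.73806797e-01, -9.11308643e-04]), 'force': array([-0.7988546 , -0.3877696 ,  0.46796213]), 'torque': array([ 0.00853941,  0.01501553, -0.02867967]), 'width': 1.0021252134105063}
scene {'vertical_fov': 55.940929799149565, 'cx': 318.616931595944, 'cy': 237.64498691270325, 'rvec': array([ 1.11984098,  2.15047195, -1.19260521]), 'tvec': array([ 0.35659807, -0.14107939,  1.65776173])}
top {'vertical_fov': 52.5842803880251, 'cx': 320.20182028638135, 'cy': 241.05086345768237, 'rvec': array([ 2.13699971, -2.09398123,  0.15883507]), 'tvec': array([-0.02996518,  0.55337741,  1.10014494])}
wrist {'vertical_fov': 58.244420999550655, 'cx': 326.36137262117313, 'cy': 236.60377076060243, 'rvec': array([-2.46539465, -1.53204677, -0.20630795]), 'tvec': array([-0.64807414, -0.03516077,  0.37890861])}
```

View pics/scene0.png

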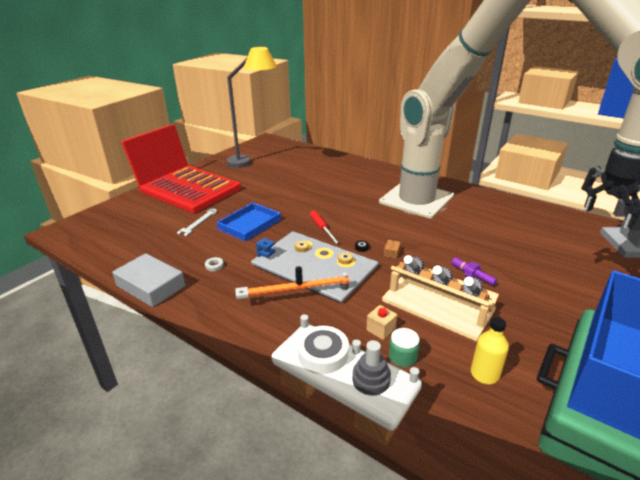

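View pics/top0.png

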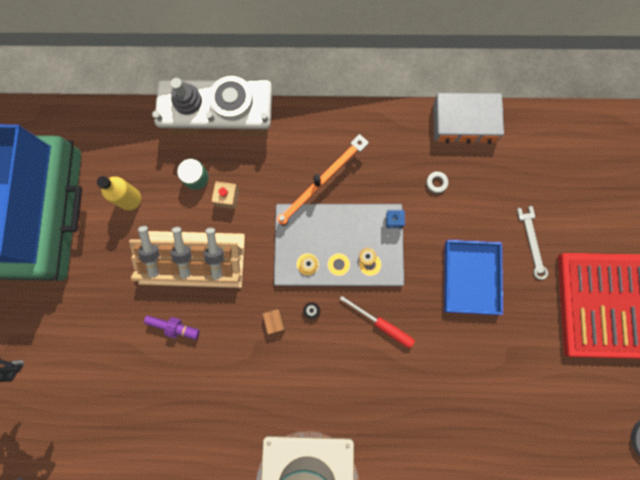

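View pics/wrist0.png

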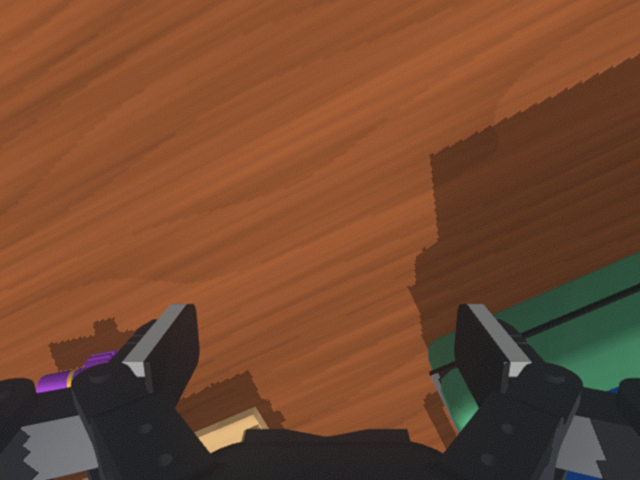

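The scene view shows the layout. The top view has the rack with three shafts at about (180,255), the carrier at about (340,245), the tray at (474,278), the pin block at (224,193), the open guard from (283,218) to (360,143) and the purple look-alike at (172,328). I'll zoom in next.

```bash
cat > h.py <<'E'
import numpy as np, cv2
from station import status, eyes
def snap(n,save=None):
    s=eyes.snapshot(n)
    if save: cv2.imwrite(f"pics/{save}.png",s["frame"][:,:,::-1])
    return s
def K(s):
    f=240/np.tan(np.radians(s["vertical_fov"])/2)
    return np.array([[f,0,s["cx"]],[0,f,s["cy"]],[0,0,1.]])
def p2w(s,u,v,z):
    R=cv2.Rodrigues(s["rvec"])[0]; d=R.T@np.linalg.inv(K(s))@np.array([u,v,1.]); c=-R.T@s["tvec"]
    return c+d*(z-c[2])/d[2]
def w2p(s,P):
    return cv2.projectPoints(np.array(P,float).reshape(-1,1,3),s["rvec"],s["tvec"],K(s),None)[0].reshape(-1,2)
def zoom(s,box,k,name):
    u0,v0,u1,v1=box
    im=cv2.resize(s["frame"][v0:v1,u0:u1,::-1],None,fx=k,fy=k,interpolation=cv2.INTER_CUBIC)
    cv2.imwrite(f"pics/{name}.png",im)
def st():
    s=status.get_state(); print("t",round(s["time_s"],2),"p",np.round(s["position"],4),"q",np.round(s["eef_rot"],3),"F",np.round(s["force"],1),"w",round(s["width"],3)); return s
E
python3 - <<'E'
from h import *
s=snap("top"); zoom(s,(265,130,415,300),3.5,"t1"); zoom(s,(110,150,260,350),3,"t2")
for n,u,v,z in [("gearL",308,264,.036),("gearM",339,264,.036),("gearR",368,258,.036),("tray",474,278,.0),("carr c",340,245,.02),("pin",223,192,.06),("hinge",283,218,.053),("rack",189,258,.05),("handle",317,180,.1),("fork",396,218,.066)]:
    print(n,np.round(p2w(s,u,v,z),3))
E
```

```text
gearL [0.5   0.009 0.036]
gearM [ 0.502 -0.064  0.036]
gearR [ 0.517 -0.133  0.036]
tray [ 0.479 -0.391  0.   ]
carr c [ 0.55  -0.066  0.02 ]
pin [0.667 0.217 0.06 ]
hinge [0.607 0.071 0.053]
rack [0.507 0.291 0.05 ]
handle [ 0.688 -0.01   0.1  ]
fork [ 0.609 -0.195  0.066]
```

View pics/t1.png

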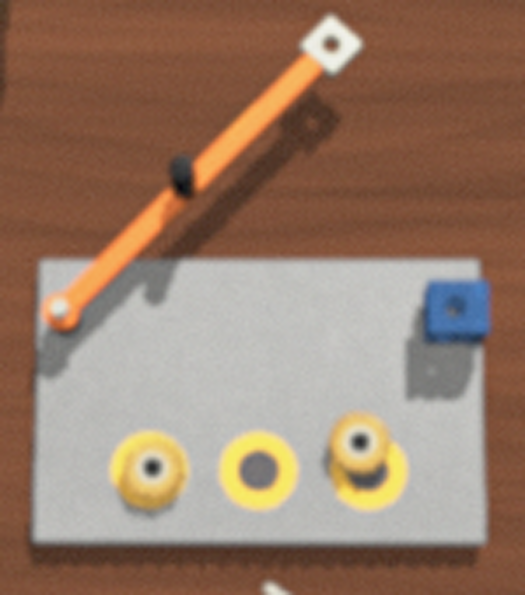

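View pics/t2.png

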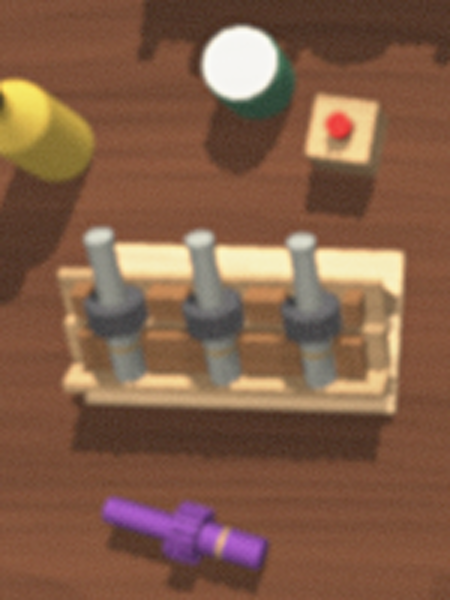

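The zooms show two brass gears: left on its pad at about (308,264), right off-centre at about (368,256). The middle pad is empty and all three shafts are in the rack. Next I'll segment the image for precise positions.

```bash
python3 - <<'E'
from h import *
t=snap("top"); sc=snap("scene")
hsv=cv2.cvtColor(t["frame"],cv2.COLOR_RGB2HSV)
def comps(lo,hi,box,z,minA=15):
    m=cv2.inRange(hsv,np.array(lo),np.array(hi)); mm=np.zeros_like(m); u0,v0,u1,v1=box; mm[v0:v1,u0:u1]=m[v0:v1,u0:u1]
    n,l,s,c=cv2.connectedComponentsWithStats(mm)
    for i in range(1,n):
        if s[i,4]>=minA:
            b=s[i]; bc=(b[0]+(b[2]-1)/2,b[1]+(b[3]-1)/2)
            print(lo,b,"cen",np.round(c[i],1),np.round(p2w(t,*c[i],z),4),"bbox",np.round(p2w(t,*bc,z),4))
print("yellow");comps((18,90,120),(35,255,255),(270,240,410,290),.02)
print("red");comps((0,150,120),(8,255,255),(210,180,240,200),.06)
print("blue");comps((100,120,60),(125,255,255),(380,200,520,330),.02,40)
print("orange");comps((5,150,150),(17,255,255),(270,130,370,230),.06,40)
print("gray plate");comps((0,0,110),(180,50,255),(270,195,410,295),.02,400)
# rack px from zoom t2: necks tips
for n,u,v in [("tipL",110+100/3,150+237/3),("tipM",110+201/3,150+240/3),("tipR",110+302/3,150+242/3)]:
    print(n,[np.round(p2w(t,u,v,z),3) for z in (.1,.13,.16)])
zoom(sc,(370,235,510,340),5,"s1")
E
```

```text
yellow
(18, 90, 120) [359 248  22  27 337] cen [369.2 262.7] [ 0.5084 -0.1366  0.02  ] bbox [ 0.5125 -0.1374  0.02  ]
(18, 90, 120) [297 254  22  21 285] cen [307.  264.2] [0.502  0.0126 0.02  ] bbox [0.5024 0.0115 0.02  ]
(18, 90, 120) [328 254  22  21 281] cen [338.4 264. ] [ 0.5038 -0.0628  0.02  ] bbox [ 0.5038 -0.0631  0.02  ]
red
(0, 150, 120) [219 188   8   9  56] cen [222.6 191.8] [0.6678 0.218  0.06  ] bbox [0.6672 0.2181 0.06  ]
blue
(100, 120, 60) [387 211  17  16 252] cen [395.1 218.5] [ 0.6181 -0.1991  0.02  ] bbox [ 0.6182 -0.1989  0.02  ]
(100, 120, 60) [ 445  241   58   74 4060] cen [473.1 277.2] [ 0.4783 -0.3829  0.02  ] bbox [ 0.4777 -0.3839  0.02  ]
orange
(5, 150, 150) [320 146  37  39 404] cen [337.1 164.2] [ 0.7407 -0.0555  0.06  ] bbox [ 0.7387 -0.0577  0.06  ]
(5, 150, 150) [279 183  39  41 340] cen [299.8 201.1] [0.6476 0.0317 0.06  ] bbox [0.6429 0.0359 0.06  ]
gray plate
(0, 0, 110) [ 274  203  130   83 8457] cen [338.8 244.1] [ 0.5523 -0.0631  0.02  ] bbox [ 0.5526 -0.0623  0.02  ]
tipL [array([0.565, 0.386, 0.1  ]), array([0.56 , 0.374, 0.13 ]), array([0.554, 0.361, 0.16 ])]
tipM [array([0.565, 0.308, 0.1  ]), array([0.559, 0.298, 0.13 ]), array([0.553, 0.288, 0.16 ])]
tipR [array([0.564, 0.23 , 0.1  ]), array([0.558, 0.222, 0.13 ]), array([0.552, 0.215, 0.16 ])]
```

View pics/s1.png

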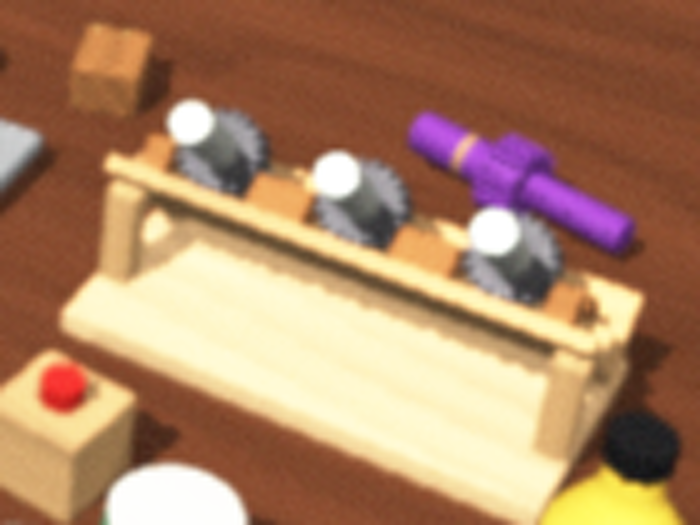

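```bash
python3 - <<'E'
from h import *
t=snap("top"); sc=snap("scene")
def tri(a,b):
    P=[]
    for s in (t,sc):
        R=cv2.Rodrigues(s["rvec"])[0]; P.append(K(s)@np.c_[R,s["tvec"]])
    X=cv2.triangulatePoints(P[0],P[1],np.array(a,float).reshape(2,1),np.array(b,float).reshape(2,1)); X=(X[:3]/X[3]).ravel()
    return np.round(X,4),np.round(w2p(t,X)-a,1),np.round(w2p(sc,X)-b,1)
print(tri((110+100/3-.5,150+237/3-.5),(468.8,281.2)))
print(tri((110+201/3-.5,150+240/3-.5),(437.4,269.8)))
print(tri((110+302/3-.5,150+242/3-.5),(408,259.6)))
# gears at top height z .036 hole px from t1 zoom
for n,u,v in (("gL",152,467),("gR",360,441)):
    print(n,np.round(p2w(t,265+u/3.5-.5,130+v/3.5-.5,.036),4))
E
```

```text
(array([0.5581, 0.3717, 0.1404]), array([[-0.6,  0.2]]), array([[-0.7,  0.1]]))
(array([0.5571, 0.2967, 0.1404]), array([[-0.5,  0.2]]), array([[-0.6,  0.1]]))
(array([0.5571, 0.2219, 0.1398]), array([[-0.4,  0.2]]), array([[-0.5,  0. ]]))
gL [0.5029 0.0096 0.036 ]
gR [ 0.5234 -0.1311  0.036 ]
```

Emit:
{"method": "play_rows", "body": {"motion": [[[0, 0, 0, -0.115], [0, 0, 0, -0.115], [0, 0, 0, -0.115], [0, 0, 0, -0.115]]]}}

```text
time_s: 0.73
position: [0.2878, 0.5828, 0.2453]
eef_rot: [0.0, -0.003, 1.0, 0.0]
force: [0.5, 0.2, -0.6]
width: 0.998
```

Emit:
{"method": "play_rows", "body": {"motion": [[[-14.3, -38.2, 0, 0], [-14.3, -38.2, 0, 0], [-14.3, -38.2, 0, 0], [-14.3, -38.2, 0, 0], [-14.3, -38.2, 0, 0], [-14.3, -38.2, 0, 0], [-14.3, -38.2, 0, 0], [-14.3, -38.2, 0, 0]]]}}

```text
time_s: 1.4
position: [0.403, 0.2755, 0.2456]
eef_rot: [0.0, -0.001, 1.0, 0.0]
force: [1.4, 0.1, 0.4]
width: 1.001
```

Emit:
{"method": "play_rows", "body": {"motion": [[[-14.3, -38.2, 0, 0], [-14.3, -38.2, 0, 0], [-14.3, -38.2, 0, 0], [-14.3, -38.2, 0, 0], [-14.3, -38.2, 0, 0], [-14.3, -38.2, 0, 0], [-14.3, -38.2, 0, 0], [0, 0, 0, 0]]]}}

```text
time_s: 2.07
position: [0.5056, 0.0, 0.2456]
eef_rot: [0.002, 0.006, 1.0, -0.003]
force: [0.4, -0.2, 0.4]
width: 1.0
```

```bash
python3 - <<'E'
from h import *
st(); snap("wrist","w1"); 
E
```

```text
t 2.07 p [0.5056 0.     0.2456] q [ 0.002  0.006  1.    -0.003] F [ 0.4 -0.2  0.4] w 1.0
```

View pics/w1.png

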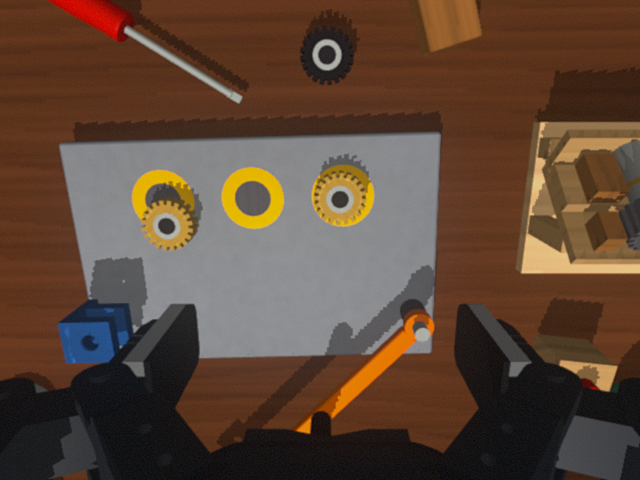

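```bash
python3 - <<'E'
from h import *
s=snap("wrist"); hsv=cv2.cvtColor(s["frame"],cv2.COLOR_RGB2HSV)
for n,u,v,z in [("gL",341,199,.036),("gR",167,226,.036),("pM",253,198,.02)]: print(n,np.round(p2w(s,u,v,z),4))
m=cv2.inRange(hsv,(22,150,120),(32,255,255)); m[:,:210]=0;m[:,300:]=0
(c,r,a)=cv2.fitEllipse(max(cv2.findContours(m,0,1)[0],key=cv2.contourArea)); print(c,r,np.round(p2w(s,*c,.02),4))
E
```

```text
gL [0.4997 0.0148 0.036 ]
gR [ 0.5207 -0.126   0.036 ]
pM [ 0.5012 -0.058   0.02  ]
(245.9779052734375, 199.82496643066406) (58.249141693115234, 61.611717224121094) [ 0.5027 -0.0639  0.02  ]
```

Emit:
{"method": "play_rows", "body": {"motion": [[[1, 9, 40, 0], [0, 0, 40, 0], [0, 0, 40, 0], [0, 0, 40, 0], [0, 0, 0, 0]]], "jaw": 0.6}}

```text
time_s: 2.58
position: [0.496, 0.0209, 0.0781]
eef_rot: [-0.008, -0.002, 1.0, -0.0]
force: [-1.8, -0.1, -0.9]
width: 0.803
```

Emit:
{"method": "play_rows", "body": {"motion": [[[0, -7, 0, 0], [0, 0, 0, 0], [0, 0, 0, 0], [0, 0, 0, 0]]]}}

```text
time_s: 2.92
position: [0.504, 0.0122, 0.0882]
eef_rot: [0.003, -0.0, 1.0, 0.0]
force: [-0.7, 0.4, 0.2]
width: 0.797
```

```bash
python3 - <<'E'
from h import *
st(); s=snap("wrist","w2"); 
E
```

```text
t 2.92 p [0.504  0.0122 0.0882] q [ 0.003 -0.     1.     0.   ] F [-0.7  0.4  0.2] w 0.797
```

View pics/w2.png

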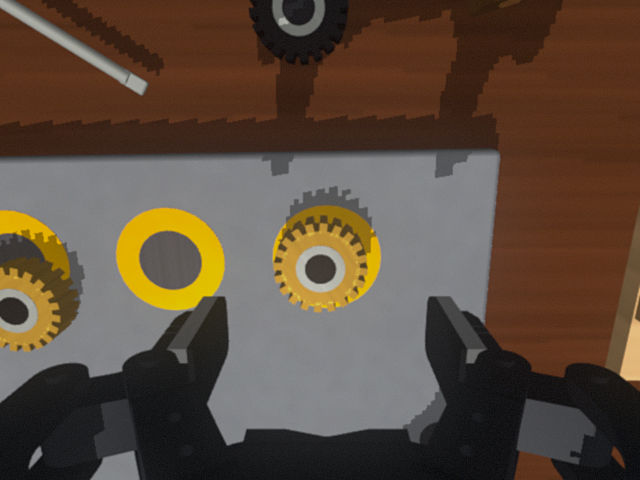

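```bash
python3 - <<'E'
from h import *
s=snap("wrist"); st()
for n,u,v,z in [("gL",320,268,.036),("gR",12,311,.036),("pM",169,260,.02)]: print(n,np.round(p2w(s,u,v,z),4))
E
```

```text
t 3.02 p [0.5034 0.0122 0.0876] q [ 0.002 -0.001  1.     0.   ] F [-0.   0.   0.4] w 0.801
gL [0.5007 0.0085 0.036 ]
gR [ 0.5217 -0.1323  0.036 ]
pM [ 0.5025 -0.0643  0.02  ]
```

Emit:
{"method": "play_rows", "body": {"motion": [[[1.5, -3, 20, 0], [0, 0, 16, 0], [0, 0, 15, 0], [0, 0, 0, 0], [0, 0, 0, 0]]]}}

```text
time_s: 3.43
position: [0.5006, 0.0092, 0.0348]
eef_rot: [-0.0, -0.001, 1.0, 0.0]
force: [0.7, -0.3, 0.6]
width: 0.801
```

Emit:
{"method": "play_rows", "body": {"motion": [[[0, 0, 0, 0], [0, 0, 0, 0], [0, 0, 0, 0], [0, 0, 0, 0], [0, 0, 0, 0]]], "jaw": -1, "newtons": 40}}

```text
time_s: 3.85
position: [0.5014, 0.0092, 0.0357]
eef_rot: [0.001, -0.001, 1.0, 0.0]
force: [0.0, 0.3, 5.6]
width: 0.475
```

Emit:
{"method": "play_rows", "body": {"motion": [[[0, 0, -30, 0], [0, 0, -30, 0], [0, 0, -30, 0], [5.6, -39.4, 0, 0], [5.6, -39.4, 0, 0], [5.6, -39.4, 0, 0], [5.6, -39.4, 0, 0], [5.6, -39.4, 0, 0]]]}}

```text
time_s: 4.52
position: [0.4724, -0.1897, 0.1252]
eef_rot: [0.001, -0.001, 1.0, -0.0]
force: [0.3, 0.3, -1.7]
width: 0.471
```

Emit:
{"method": "play_rows", "body": {"motion": [[[5.6, -39.4, 0, 0], [5.6, -39.4, 0, 0], [5.6, -39.4, 0, 0], [5.6, -39.4, 0, 0], [5.6, -39.4, 0, 0], [0, 0, 20, 0], [0, 0, 20, 0], [0, 0, 0, 0]]]}}

```text
time_s: 5.18
position: [0.4424, -0.3844, 0.0817]
eef_rot: [-0.002, 0.0, 1.0, 0.002]
force: [-0.8, 1.8, -0.9]
width: 0.469
```

```bash
python3 - <<'E'
from h import *
s=snap("wrist","w3"); st(); snap("top","t3")
E
```

```text
t 5.23 p [ 0.4434 -0.3841  0.0832] q [-0.002 -0.     1.     0.001] F [-0.5  1.6 -0.8] w 0.47
```

View pics/w3.png

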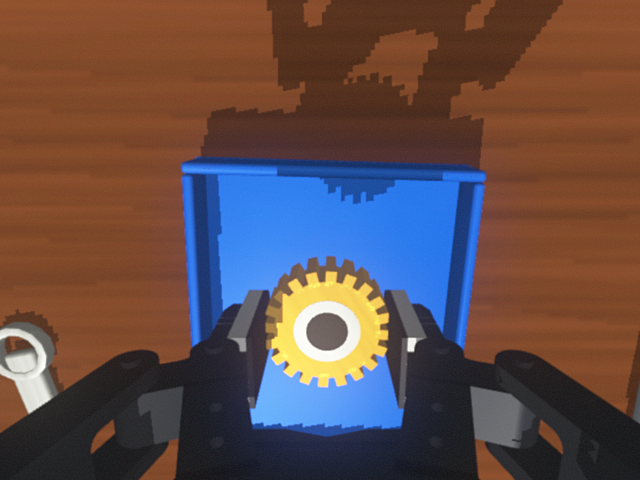

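Emit:
{"method": "play_rows", "body": {"motion": [[[0, 0, 25, 0], [0, 0, 20, 0], [0, 0, 15, 0], [0, 0, 0, 0], [0, 0, 0, 0]]]}}

```text
time_s: 5.7
position: [0.4457, -0.3846, 0.0252]
eef_rot: [0.0, -0.001, 1.0, -0.0]
force: [-0.1, -0.7, -0.6]
width: 0.474
```

Emit:
{"method": "play_rows", "body": {"motion": [[[0, 0, 0, 0], [0, 0, 0, 0], [0, 0, 0, 0], [0, 0, -30, 0], [0, 0, -30, 0], [0, 0, -30, 0], [0, 0, 0, 0]]], "jaw": 0.35}}

```text
time_s: 6.28
position: [0.4483, -0.3876, 0.1207]
eef_rot: [0.004, -0.0, 1.0, -0.004]
force: [1.0, -0.8, 0.6]
width: 0.675
```

```bash
python3 - <<'E'
from h import *
s=snap("top","t4"); st(); zoom(s,(265,130,515,320),3,"t4z")
E
```

```text
t 6.33 p [ 0.4472 -0.3868  0.1184] q [ 0.003 -0.     1.    -0.003] F [-0.4  0.1  0.1] w 0.675
```

View pics/t4z.png

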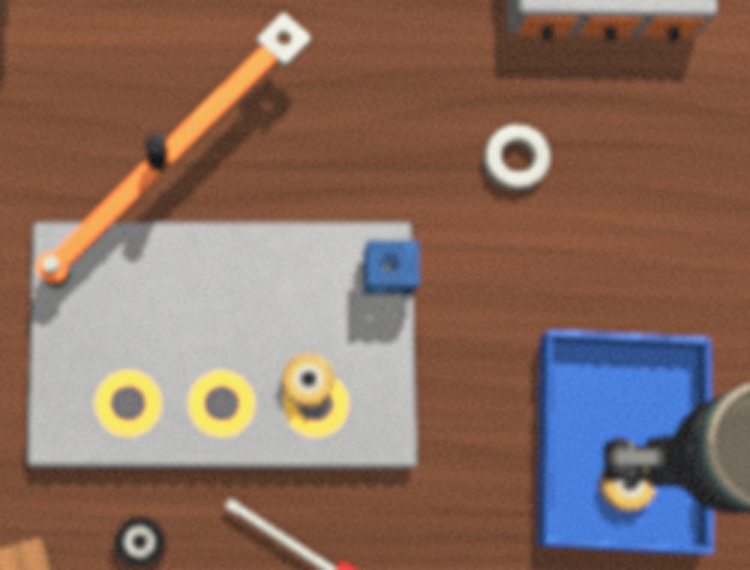

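Emit:
{"method": "play_rows", "body": {"motion": [[[-11, 36.1, 0, 0], [-11, 36.1, 0, 0], [-11, 36.1, 0, 0], [-11, 36.1, 0, 0], [-11, 36.1, 0, 0], [-11, 36.1, 0, 0], [-11, 36.1, 0, 0], [0, 0, 30, 0]]], "jaw": 0.6}}

```text
time_s: 7.0
position: [0.5283, -0.1225, 0.0878]
eef_rot: [0.006, -0.007, 1.0, 0.002]
force: [1.2, 0.7, 0.1]
width: 0.8
```

Emit:
{"method": "play_rows", "body": {"motion": [[[0, 0, 0, 0], [0, 0, 0, 0], [0, 0, 0, 0]]]}}

```text
time_s: 7.25
position: [0.5212, -0.1334, 0.0845]
eef_rot: [-0.0, 0.0, 1.0, -0.0]
force: [0.7, 0.1, 0.5]
width: 0.801
```

```bash
python3 - <<'E'
from h import *
s=snap("wrist","w4"); st()
E
```

```text
t 7.3 p [ 0.5216 -0.1338  0.0849] q [ 0.     0.001  1.    -0.   ] F [-0.8 -0.3  0.4] w 0.803
```

View pics/w4.png

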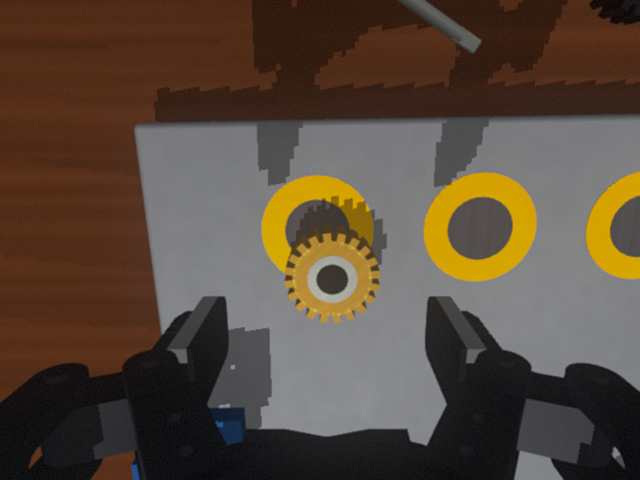

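Emit:
{"method": "play_rows", "body": {"motion": [[[-2, 2, 20, 0], [0, 0, 16, 0], [0, 0, 14, 0], [0, 0, 0, 0], [0, 0, 0, 0]]]}}

```text
time_s: 7.72
position: [0.5235, -0.1314, 0.0348]
eef_rot: [-0.0, 0.0, 1.0, -0.0]
force: [0.5, -0.9, 0.3]
width: 0.802
```

Emit:
{"method": "play_rows", "body": {"motion": [[[0, 0, 0, 0], [0, 0, 0, 0], [0, 0, 0, 0], [0, 0, 0, 0], [0, 0, 0, 0]]], "jaw": -1}}

```text
time_s: 8.13
position: [0.5244, -0.1309, 0.0358]
eef_rot: [0.001, -0.0, 1.0, -0.0]
force: [-0.4, -0.4, 6.0]
width: 0.472
```

Emit:
{"method": "play_rows", "body": {"motion": [[[0, 0, -40, 0], [0, 0, -40, 0], [1.3, -36.3, 0, 0], [1.3, -36.3, 0, 0], [1.3, -36.3, 0, 0], [1.3, -36.3, 0, 0], [1.3, -36.3, 0, 0], [1.3, -36.3, 0, 0]]]}}

```text
time_s: 8.8
position: [0.5157, -0.35, 0.1152]
eef_rot: [0.0, -0.0, 1.0, -0.0]
force: [0.8, -0.4, -1.6]
width: 0.473
```

Emit:
{"method": "play_rows", "body": {"motion": [[[1.3, -36.3, 0, 0], [0, 0, 30, 0], [0, 0, 0, 0], [0, 0, 25, 0], [0, 0, 20, 0], [0, 0, 15, 0], [0, 0, 0, 0], [0, 0, 0, 0]]]}}

```text
time_s: 9.47
position: [0.5149, -0.3836, 0.0244]
eef_rot: [-0.0, -0.001, 1.0, 0.0]
force: [0.4, -0.0, -1.6]
width: 0.471
```

Emit:
{"method": "play_rows", "body": {"motion": [[[0, 0, 0, 0], [0, 0, 0, 0], [0, 0, 0, 0], [0, 0, -30, 0], [0, 0, -30, 0], [0, 0, -40, 0], [0, 0, -40, 0], [0, 0, 0, 0]]], "jaw": 0.35}}

```text
time_s: 10.13
position: [0.5195, -0.3874, 0.1738]
eef_rot: [0.007, -0.0, 1.0, -0.005]
force: [1.3, -0.6, 0.4]
width: 0.675
```

```bash
python3 - <<'E'
from h import *
s=snap("wrist","w5"); st()
E
```

```text
t 10.18 p [ 0.518  -0.3864  0.1704] q [ 0.005 -0.     1.    -0.003] F [ 0.2  0.4 -0.5] w 0.674
```

View pics/w5.png

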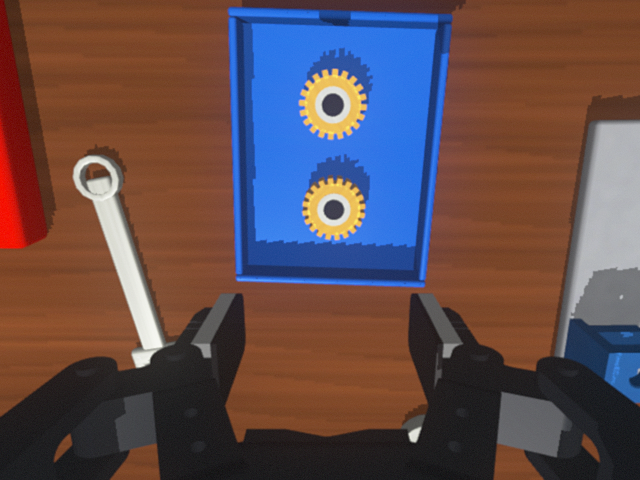

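Both gears lie flat in the tray at (333,104) and (334,210). Next, the shafts.

Emit:
{"method": "play_rows", "body": {"motion": [[[-1.3, 37.9, -21, 0], [-1.3, 37.9, -21, 0], [-1.3, 37.9, -21, 0], [-1.3, 37.9, -21, 0], [-1.3, 37.9, 0, 0], [-1.3, 37.9, 0, 0], [-1.3, 37.9, 0, 0], [-1.3, 37.9, 0, 0]]], "jaw": 0.2}}

```text
time_s: 10.85
position: [0.5241, -0.0853, 0.245]
eef_rot: [-0.0, -0.0, 1.0, -0.0]
force: [-0.1, 0.4, 0.2]
width: 0.601
```

Emit:
{"method": "play_rows", "body": {"motion": [[[-1.3, 37.9, 0, 0], [-1.3, 37.9, 0, 0], [-1.3, 37.9, 0, 0], [-1.3, 37.9, 0, 0], [-1.3, 37.9, 0, 0], [-1.3, 37.9, 0, 0], [-1.3, 37.9, 0, 0], [-1.3, 37.9, 0, 0]]]}}

```text
time_s: 11.52
position: [0.5342, 0.2179, 0.2448]
eef_rot: [-0.0, -0.001, 1.0, -0.0]
force: [0.4, -0.3, 0.2]
width: 0.602
```

Emit:
{"method": "play_rows", "body": {"motion": [[[0, 0, 0, 0], [0, 0, 0, 0], [0, 0, 0, 0]]]}}

```text
time_s: 11.77
position: [0.5344, 0.2154, 0.2445]
eef_rot: [-0.0, -0.001, 1.0, -0.001]
force: [0.7, -1.0, 0.2]
width: 0.601
```

```bash
python3 - <<'E'
from h import *
s=snap("wrist","w6"); st(); 
for y in (.2219,.2967): print(w2p(s,[[.5575,y,.140],[.5363,y,.119]]))
E
```

```text
t 11.82 p [0.5347 0.2144 0.2446] q [-0.     0.     1.    -0.001] F [ 1.  -0.8  0. ] w 0.6
[[339.51360716 280.49808864]
 [338.89724887 235.48711327]]
[[469.09289969 280.7292033 ]
 [461.3005486  235.68206341]]
```

View pics/w6.png

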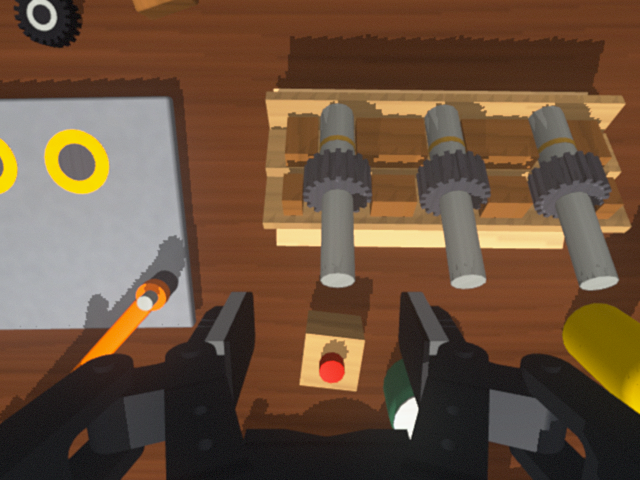

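Emit:
{"method": "play_rows", "body": {"motion": [[[-2, 7, 30, 0], [0, 0, 35, 0], [0, 0, 25, 0], [0, 0, 0, 0], [0, 0, 0, 0], [0, 0, 0, 0]]]}}

```text
time_s: 12.32
position: [0.538, 0.2225, 0.1564]
eef_rot: [0.001, 0.0, 1.0, 0.0]
force: [0.1, 0.9, 0.8]
width: 0.599
```

```bash
python3 - <<'E'
from h import *
s=snap("wrist","w7"); st(); 
E
```

```text
t 12.37 p [0.5382 0.2229 0.1569] q [0.002 0.    1.    0.001] F [ 0.4  0.5 -0.1] w 0.6
```

View pics/w7.png

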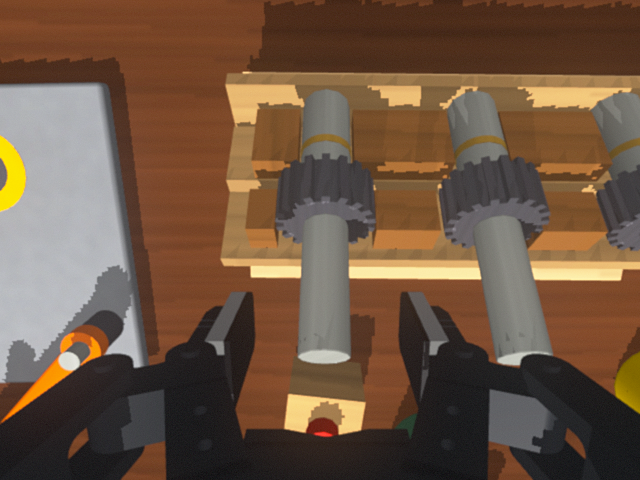

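Emit:
{"method": "play_rows", "body": {"motion": [[[1, 0, 20, 0], [0, 0, 20, 0], [0, 0, 0, 0], [0, 0, 0, 0]]]}}

```text
time_s: 12.7
position: [0.5361, 0.2231, 0.116]
eef_rot: [0.0, -0.0, 1.0, 0.0]
force: [0.4, -0.8, 0.8]
width: 0.599
```

Emit:
{"method": "play_rows", "body": {"motion": [[[0, 0, 0, 0], [0, 0, 0, 0], [0, 0, 0, 0], [0, 0, 0, 0], [0, 0, 0, 0], [0, 0, 0, 0]]], "jaw": -1, "newtons": 25}}

```text
time_s: 13.2
position: [0.5368, 0.2233, 0.1166]
eef_rot: [0.001, -0.0, 1.0, 0.0]
force: [0.0, -0.0, 7.0]
width: 0.226
```

Emit:
{"method": "play_rows", "body": {"motion": [[[0, 0, -15, 0], [0, 0, -25, 0], [0, 0, -30, 0], [0, 0, -30, 0], [0, 0, 0, 0], [0, 0, 0, 0]]]}}

```text
time_s: 13.7
position: [0.5365, 0.2236, 0.2165]
eef_rot: [0.002, -0.001, 1.0, 0.001]
force: [0.1, 0.2, -4.2]
width: 0.225
```

```bash
python3 - <<'E'
from h import *
s=snap("wrist","w8"); st(); s=snap("scene");zoom(s,(330,130,530,340),3.5,"s8")
E
```

```text
t 13.75 p [0.5353 0.2229 0.2148] q [-0.    -0.001  1.    -0.   ] F [-0.5 -0.4 -5. ] w 0.224
```

View pics/w8.png

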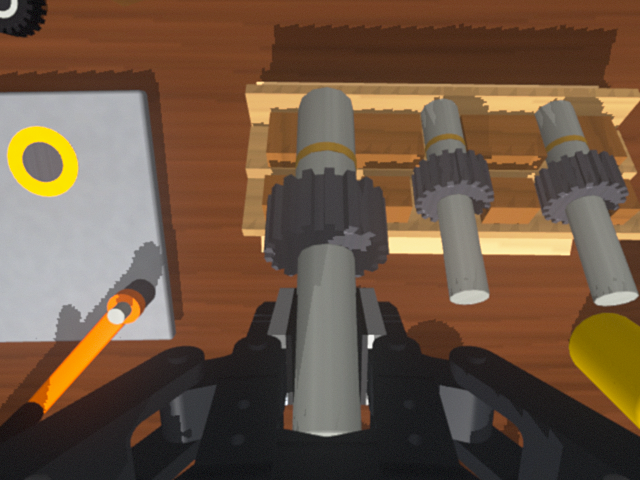

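View pics/s8.png

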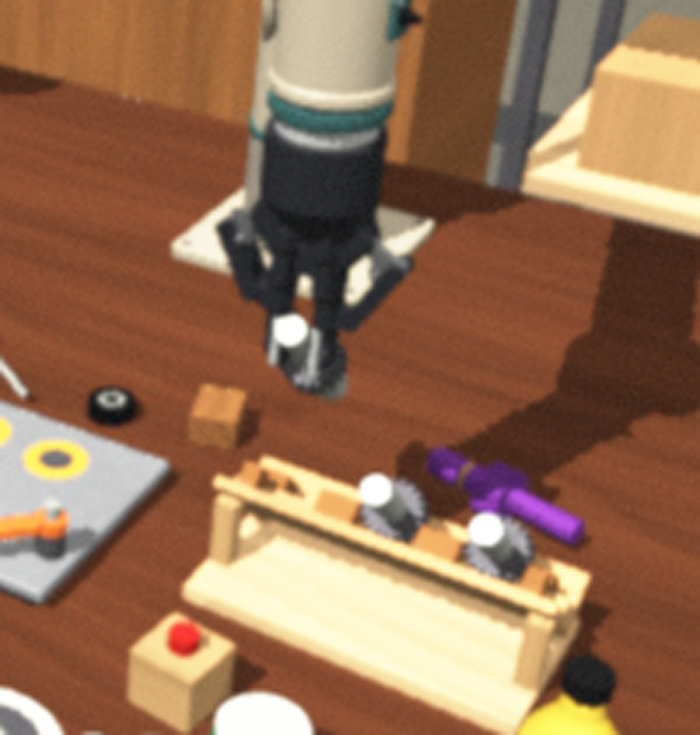

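Emit:
{"method": "play_rows", "body": {"motion": [[[-4.2, -30, 0, 0], [-4.2, -36, 0, 0], [-4.2, -36, 0, 0], [-4.2, -36, 0, 0], [-4.2, -36, 0, 0], [-4.2, -36, 0, 0], [-4.2, -36, 0, 0], [-4.2, -36, 0, 0]]]}}

```text
time_s: 14.47
position: [0.5682, -0.0604, 0.2129]
eef_rot: [-0.002, -0.001, 1.0, 0.0]
force: [0.9, -0.2, -3.1]
width: 0.225
```

Emit:
{"method": "play_rows", "body": {"motion": [[[-4.2, -36, 10, 0], [-4.2, -36, 10, 0], [0, -8, 30, 0], [0, 0, 30, 0], [0, 0, 10, 0], [0, 0, 0, 0], [0, 0, 0, 0], [0, 0, 0, 0]]]}}

```text
time_s: 15.13
position: [0.5793, -0.1377, 0.1261]
eef_rot: [0.001, -0.001, 1.0, 0.0]
force: [0.3, -0.4, -3.3]
width: 0.226
```

```bash
python3 - <<'E'
from h import *
s=snap("wrist","w9"); st(); s=snap("scene");zoom(s,(230,130,430,340),3.5,"s9")
E
```

```text
t 15.18 p [ 0.5796 -0.1379  0.1265] q [ 0.001 -0.001  1.    -0.   ] F [ 0.3 -0.5 -3.5] w 0.225
```

View pics/w9.png

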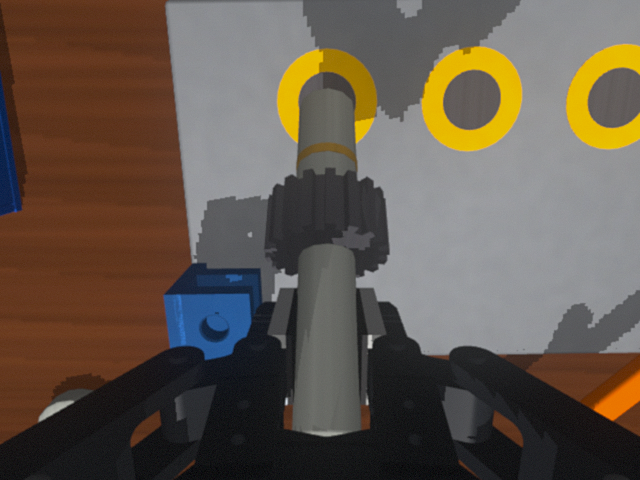

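View pics/s9.png

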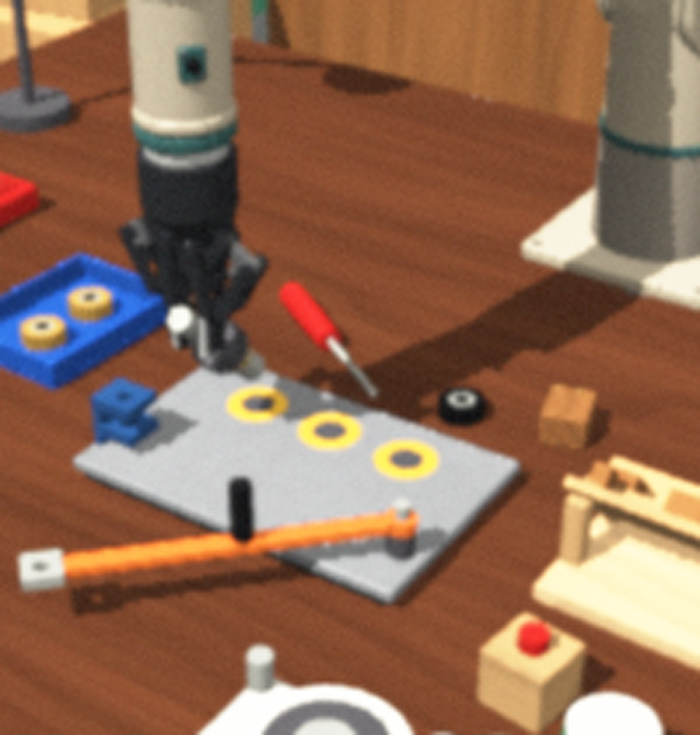

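Emit:
{"method": "play_rows", "body": {"motion": [[[1, 0, 14, 0], [0, 0, 13, 0], [0, 0, 3, 0], [0, 0, 2, 0], [0, 0, 0, 0], [0, 0, 0, 0]]]}}

```text
time_s: 15.73
position: [0.5777, -0.1386, 0.0941]
eef_rot: [0.001, -0.001, 1.0, -0.0]
force: [-0.4, 0.4, -1.9]
width: 0.227
```

Emit:
{"method": "play_rows", "body": {"motion": [[[0, 0, 2, 0], [0, 0, 0, 0], [0, 0, 0, 0]]]}}

```text
time_s: 15.98
position: [0.579, -0.1386, 0.0923]
eef_rot: [0.002, -0.001, 1.0, -0.0]
force: [2.3, 1.1, 4.3]
width: 0.227
```

Emit:
{"method": "play_rows", "body": {"motion": [[[3.5, 0, -2.5, 0], [3.6, 0, -2.6, 0], [3.8, 0, -2.3, 0], [3.8, 0, -2.2, 0], [3.9, 0, -2, 0], [4, 0, -1.8, 0], [4.1, 0, -1.6, 0], [4.1, 0, -1.5, 0]]]}}

```text
time_s: 16.65
position: [0.5458, -0.1388, 0.1076]
eef_rot: [-0.0, -0.001, 1.0, 0.0]
force: [0.2, 0.9, -4.4]
width: 0.228
```

```bash
python3 - <<'E'
from h import *
s=snap("wrist","w10"); st(); s=snap("scene");zoom(s,(230,130,430,340),3.5,"s10")
E
```

```text
t 16.7 p [ 0.5448 -0.1389  0.1078] q [-0.001 -0.     1.    -0.   ] F [-0.9  0.4 -3.5] w 0.223
```

View pics/w10.png

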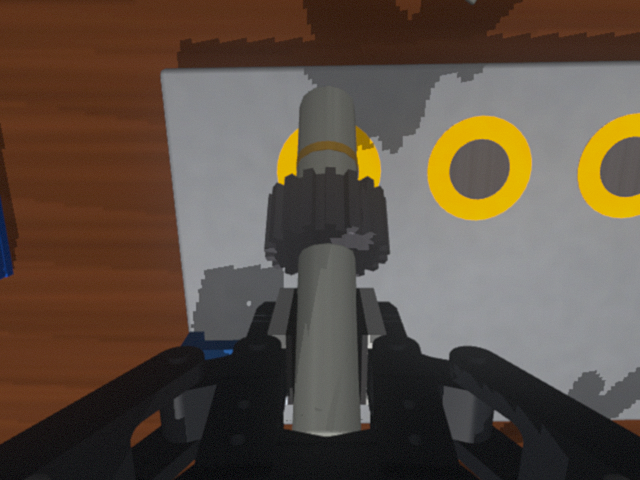

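View pics/s10.png

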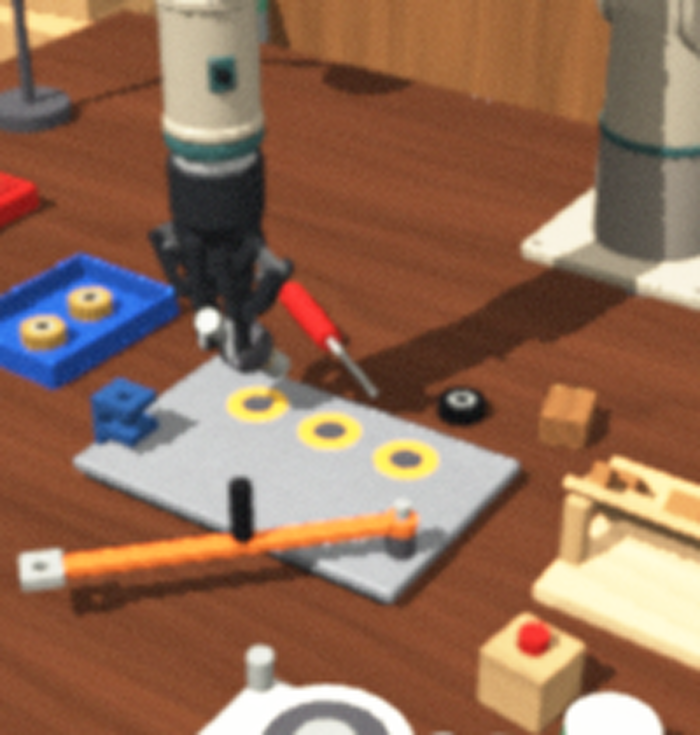

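The shaft slid across the plate without rotating, because the grip held it too firmly. I'll lift it clear, drop to minimum grip and let gravity swing it, with a few x jerks to help.

Emit:
{"method": "play_rows", "body": {"motion": [[[0, 0, -20, 0], [0, 0, -20, 0], [0, 0, 0, 0], [0, 0, 0, 0], [0, 0, 0, 0]]], "newtons": 20, "jaw": -1}}

```text
time_s: 17.17
position: [0.5459, -0.1387, 0.1468]
eef_rot: [-0.0, -0.001, 1.0, 0.0]
force: [-0.2, -0.1, -4.9]
width: 0.226
```

Emit:
{"method": "play_rows", "body": {"motion": [[[-25, 0, 0, 0], [25, 0, 0, 0], [-25, 0, 0, 0], [25, 0, 0, 0], [0, 0, 0, 0], [0, 0, 0, 0]]]}}

```text
time_s: 17.67
position: [0.5445, -0.1388, 0.146]
eef_rot: [-0.002, -0.0, 1.0, 0.0]
force: [0.9, -0.3, -4.2]
width: 0.229
```

```bash
python3 - <<'E'
from h import *
s=snap("wrist","w11"); st()
E
```

```text
t 17.72 p [ 0.5459 -0.1387  0.1466] q [-0.001 -0.001  1.     0.   ] F [ 0.6  0.5 -3.5] w 0.222
```

View pics/w11.png

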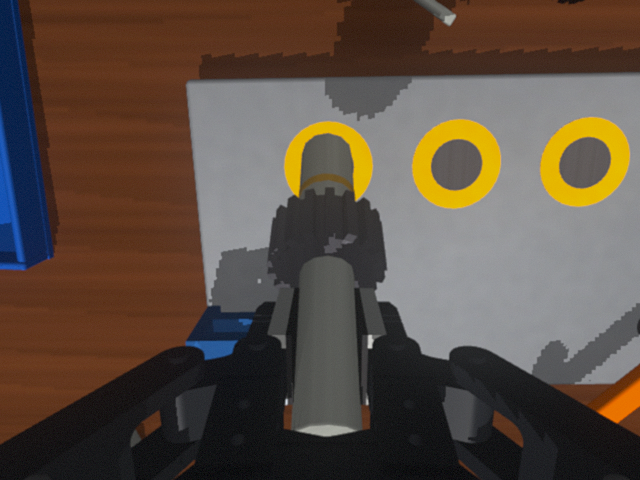

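It rotated: the foot end moved from row 88 to row 135. I'll shake more and estimate the lean.

Emit:
{"method": "play_rows", "body": {"motion": [[[-35, 0, 0, 0], [35, 0, 0, 0], [-35, 0, 0, 0], [35, 0, 0, 0], [-35, 0, 0, 0], [35, 0, 0, 0], [0, 0, 0, 0], [0, 0, 0, 0]]]}}

```text
time_s: 18.38
position: [0.5452, -0.139, 0.1466]
eef_rot: [-0.002, -0.0, 1.0, 0.0]
force: [1.0, -0.0, -2.7]
width: 0.223
```

```bash
cat >> h.py <<'E'
def lean_table(s,ax=100.7):
    S=status.get_state(); G=S["position"]+np.array([0,0,.005])
    for th in range(-10,50,5):
        t=np.radians(th); a=np.array([np.sin(t),0,np.cos(t)]); n=np.array([-np.cos(t),0,np.sin(t)])
        F=G-ax*.001*a
        pts=[F+.012*n, F+.050*a+.022*n, F+.072*a+.022*n, F+.13*a]
        print(th,np.round(w2p(s,pts)[:,1]))
E
python3 - <<'E'
from h import *
s=snap("wrist","w12"); st(); lean_table(s)
E
```

```text
t 18.43 p [ 0.547  -0.1389  0.1474] q [ 0. -0.  1. -0.] F [ 0.4 -0.3 -4. ] w 0.222
-10 [260. 254. 262. 385.]
-5 [245. 245. 257. 394.]
0 [229. 236. 251. 403.]
5 [214. 227. 247. 412.]
10 [199. 218. 243. 420.]
15 [183. 210. 239. 426.]
20 [168. 203. 236. 432.]
25 [153. 196. 233. 437.]
30 [137. 189. 232. 441.]
35 [122. 183. 231. 444.]
40 [107. 178. 231. 446.]
45 [ 92. 174. 232. 447.]
```

View pics/w12.png

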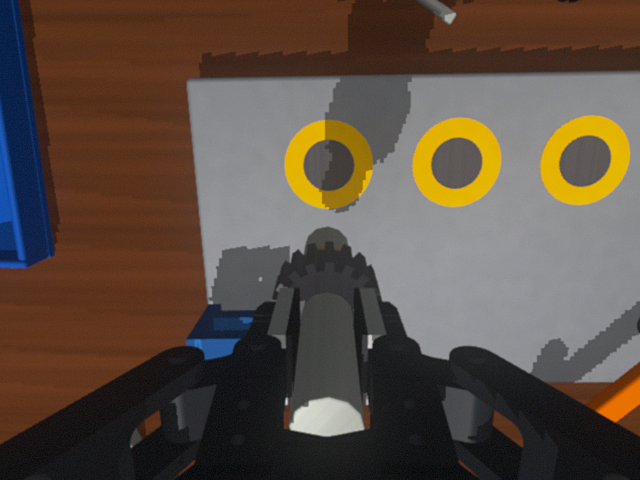

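```bash
python3 - <<'E'
from h import *
s=snap("wrist"); st()
hsv=cv2.cvtColor(s["frame"],cv2.COLOR_RGB2HSV)
m=cv2.inRange(hsv,(22,150,60),(32,255,255)); m[250:]=0
for c in cv2.findContours(m,0,1)[0]:
    if cv2.contourArea(c)>500:
        e=cv2.fitEllipse(c); print(np.round(e[0],1),np.round(p2w(s,*e[0],.02),4))
E
```

```text
t 18.48 p [ 0.5478 -0.1389  0.148 ] q [ 0.001 -0.001  1.    -0.   ] F [ 0.6 -0.1 -3.2] w 0.223
[328.2 159.9] [ 0.5035 -0.1389  0.02  ]
[456.3 158. ] [ 0.5024 -0.0637  0.02  ]
[584.6 156. ] [0.5012 0.0113 0.02  ]
```

Emit:
{"method": "play_rows", "body": {"motion": [[[5, 0, 0, 0], [9, 0, 0, 0], [12, 0, 0, 0], [9, 0, 5, 0], [6, 0, 6, 0], [2, 0, 6, 0], [0, 0, 5, 0], [0, 0, 0, 0]]]}}

```text
time_s: 19.15
position: [0.5032, -0.1387, 0.1246]
eef_rot: [-0.0, -0.001, 1.0, 0.0]
force: [0.3, 1.0, -4.2]
width: 0.228
```

```bash
python3 - <<'E'
from h import *
s=snap("wrist","w13"); st(); lean_table(s); s=snap("scene");zoom(s,(230,130,430,340),3.5,"s13")
E
```

```text
t 19.2 p [ 0.5037 -0.1387  0.125 ] q [-0.    -0.001  1.     0.   ] F [ 0.2  0.  -4.5] w 0.225
-10 [257. 251. 258. 379.]
-5 [242. 241. 253. 389.]
0 [226. 232. 247. 398.]
5 [211. 223. 243. 406.]
10 [195. 215. 238. 414.]
15 [180. 207. 235. 421.]
20 [165. 199. 232. 427.]
25 [149. 192. 229. 432.]
30 [134. 185. 227. 436.]
35 [119. 179. 226. 439.]
40 [103. 174. 226. 441.]
45 [ 88. 170. 227. 442.]
```

View pics/w13.png

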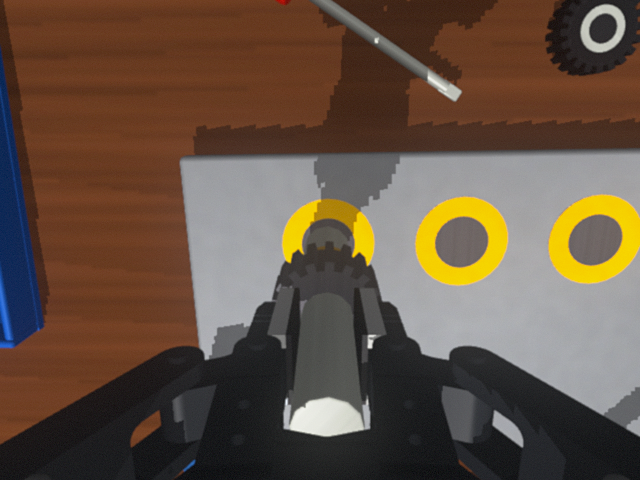

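View pics/s13.png

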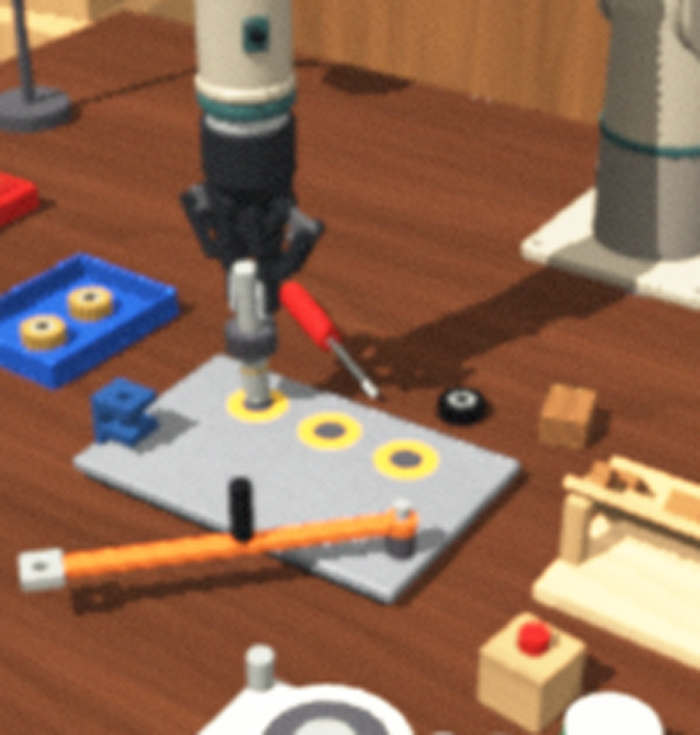

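Emit:
{"method": "play_rows", "body": {"motion": [[[0, 0, 3, 0], [0, 0, 3, 0], [0, 0, 2, 0], [0, 0, 0, 0], [0, 0, 0, 0]]]}}

```text
time_s: 19.67
position: [0.5033, -0.1388, 0.1174]
eef_rot: [-0.0, -0.001, 1.0, 0.0]
force: [-0.4, -0.2, -3.7]
width: 0.225
```

Emit:
{"method": "play_rows", "body": {"motion": [[[0, 0, 1, 0], [0, 0, 1, 0], [0, 0, 0, 0], [0, 0, 0, 0]]]}}

```text
time_s: 20.0
position: [0.5039, -0.1389, 0.1165]
eef_rot: [0.001, -0.001, 1.0, -0.0]
force: [-1.0, 0.6, 5.7]
width: 0.222
```

Emit:
{"method": "play_rows", "body": {"motion": [[[0, 0, 1, 0], [0, 0, 0.5, 0], [0, 0, 0, 0], [0, 0, 0, 0]]]}}

```text
time_s: 20.33
position: [0.5045, -0.1389, 0.1163]
eef_rot: [0.001, -0.001, 1.0, -0.0]
force: [-3.6, 0.9, 17.1]
width: 0.225
```

```bash
python3 - <<'E'
from h import *
s=snap("wrist","w14"); st(); lean_table(s); s=snap("scene");zoom(s,(250,180,350,280),6,"s14")
E
```

```text
t 20.38 p [ 0.5045 -0.1389  0.1163] q [ 0.001 -0.001  1.    -0.   ] F [-3.8  0.8 17. ] w 0.227
-10 [256. 249. 257. 377.]
-5 [240. 240. 251. 387.]
0 [225. 230. 246. 396.]
5 [209. 222. 241. 404.]
10 [194. 213. 237. 412.]
15 [178. 205. 233. 419.]
20 [163. 197. 230. 424.]
25 [148. 190. 227. 429.]
30 [132. 184. 226. 433.]
35 [117. 178. 225. 436.]
40 [102. 172. 225. 439.]
45 [ 86. 168. 225. 440.]
```

View pics/s14.png

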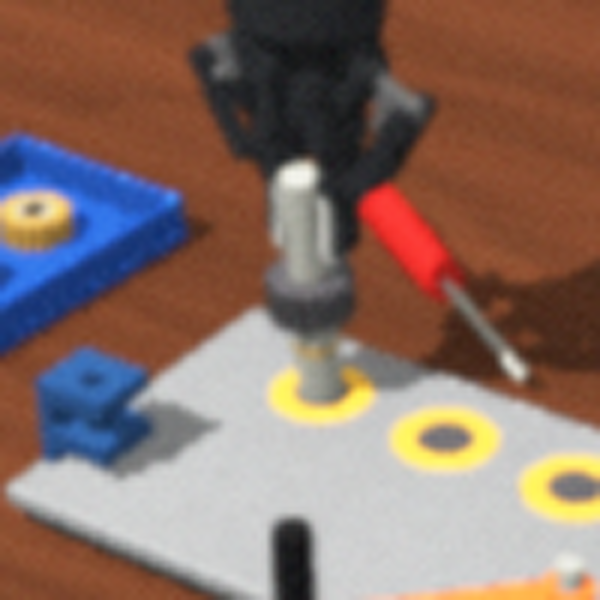

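View pics/w14.png

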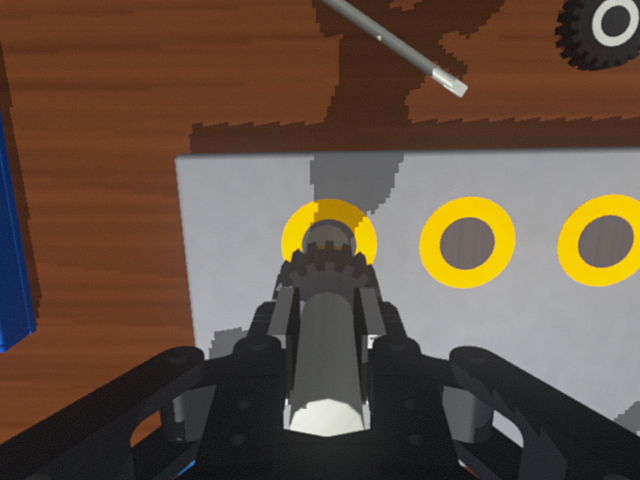

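```bash
python3 - <<'E'
from h import *
s=snap("scene")
for F in [(.5035,-.1388)]:
  for th in (0,3,6,9,12):
    t=np.radians(th)
    p=w2p(s,[[F[0],F[1],.02],[F[0]+.13*np.sin(t),F[1],.02+.13*np.cos(t)]]); print(th,(p-[250,180])*6)
E
```

```text
0 [[317.12061531 389.29289205]
 [309.42265896 162.35170547]]
3 [[317.12061531 389.29289205]
 [300.83755701 168.29128052]]
6 [[317.12061531 389.29289205]
 [292.24023481 174.91457223]]
9 [[317.12061531 389.29289205]
 [283.65843254 182.2070839 ]]
12 [[317.12061531 389.29289205]
 [275.12035745 190.15148165]]
```

The shaft leans about 6° towards +x according to the scene view. I'll use the pressed foot edge as a pivot and move the neck back in −x.

Emit:
{"method": "play_rows", "body": {"motion": [[[3, 0, 0, 0], [3, 0, 0, 0], [3, 0, 0, 0], [2, 0, 0, 0], [0, 0, 0, 0], [0, 0, 0, 0]]]}}

```text
time_s: 20.98
position: [0.4951, -0.1389, 0.1154]
eef_rot: [0.003, -0.001, 1.0, -0.0]
force: [2.9, -0.1, 8.1]
width: 0.228
```

```bash
python3 - <<'E'
from h import *
s=snap("wrist","w15"); st();  s=snap("scene");zoom(s,(250,180,350,280),6,"s15")
E
```

```text
t 21.03 p [ 0.4951 -0.1389  0.1154] q [ 0.003 -0.001  1.    -0.   ] F [ 2.6 -0.1  9.6] w 0.223
```

View pics/s15.png

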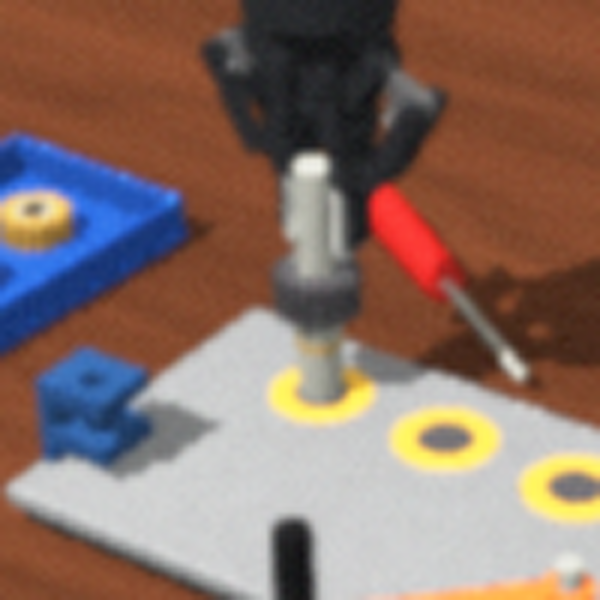

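View pics/w15.png

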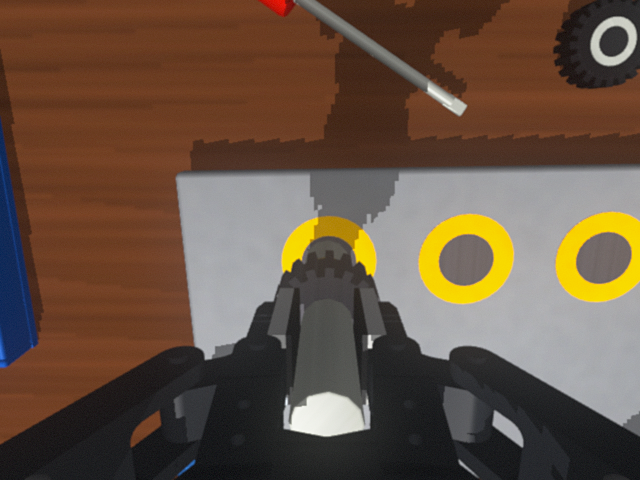

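Emit:
{"method": "play_rows", "body": {"motion": [[[0, 0, -0.7, 0], [0, 0, 0, 0]]]}}

```text
time_s: 21.25
position: [0.494, -0.1389, 0.1155]
eef_rot: [0.002, -0.001, 1.0, -0.0]
force: [3.4, 0.1, 5.8]
width: 0.225
```

Emit:
{"method": "play_rows", "body": {"motion": [[[0, 0, 0, 0], [0, 0, 0, 0], [0, 0, 0, 0], [0, 0, 0, 0], [0, 0, 0, 0]]], "jaw": 0.1}}

```text
time_s: 21.67
position: [0.4916, -0.1388, 0.1144]
eef_rot: [-0.001, -0.001, 1.0, 0.0]
force: [0.6, -0.3, 0.5]
width: 0.553
```

```bash
python3 - <<'E'
from h import *
s=snap("wrist","w16"); st();  s=snap("scene");zoom(s,(250,180,350,280),6,"s16")
E
```

```text
t 21.72 p [ 0.4918 -0.1388  0.1144] q [-0.001 -0.001  1.     0.   ] F [0.4 0.2 0.9] w 0.549
```

View pics/s16.png

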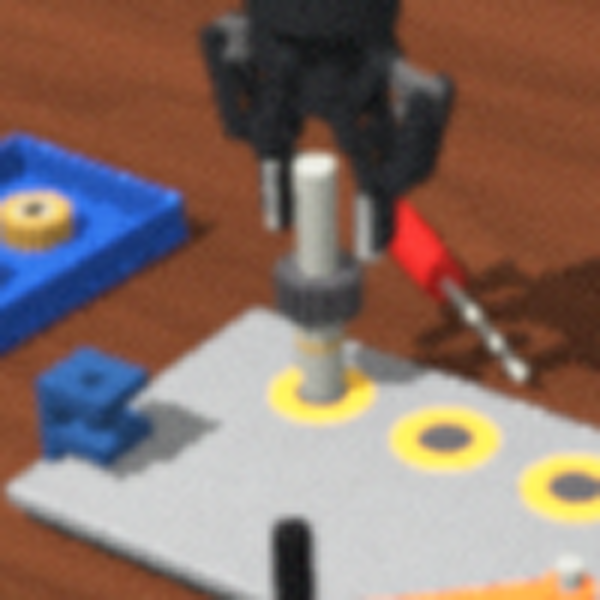

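View pics/w16.png

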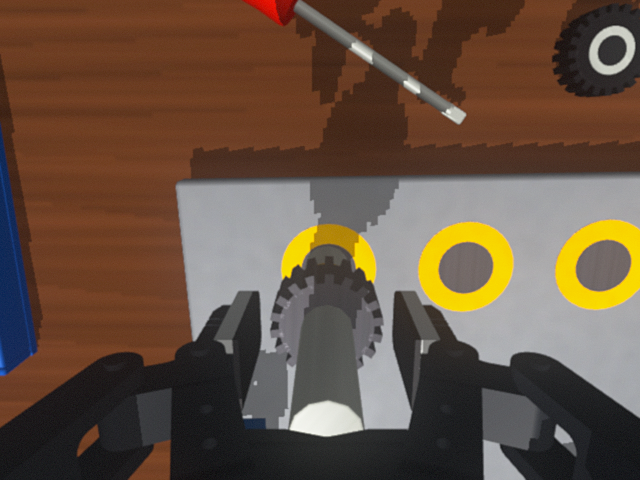

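Shaft 1 stands upright on the right pad (tip (317,163), foot (322,390) in the crop). I'll raise the gripper and go for the middle shaft.

Emit:
{"method": "play_rows", "body": {"motion": [[[0, 0, -20, 0], [0, 0, -38, 0], [0, 0, -38, 0], [0, 0, -38, 0], [-4, 20, 0, 0], [-4, 36, 0, 0], [-4, 36, 0, 0], [-4, 36, 0, 0]]]}}

```text
time_s: 22.43
position: [0.5081, -0.0099, 0.2491]
eef_rot: [0.0, 0.0, 1.0, -0.0]
force: [-0.8, 0.4, -0.1]
width: 0.549
```

```bash
python3 - <<'E'
from h import *
s=snap("wrist","w17"); st();  s=snap("top");zoom(s,(270,190,410,300),5,"t17")
E
```

```text
t 22.48 p [5.090e-01 2.000e-04 2.493e-01] q [ 0.001 -0.005  1.     0.003] F [0.9 5.7 0.4] w 0.55
```

View pics/t17.png

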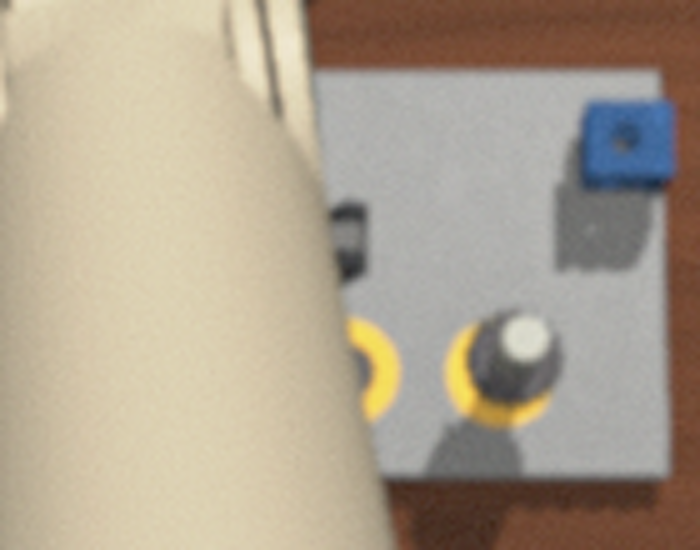

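View pics/w17.png

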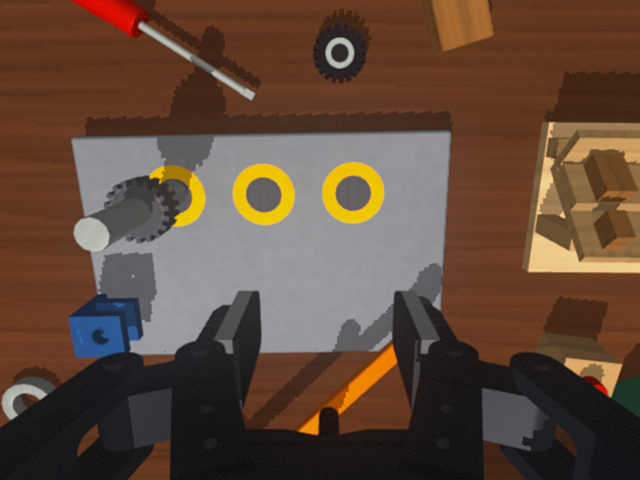

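```bash
python3 - <<'E'
from h import *
s=snap("top"); print(p2w(s,374.7,257.1,.15)); print((w2p(s,[[.5035,-.1388,.15],[.5035,-.1388,.072]])-[270,190]+.5)*5); st()
E
```

```text
[ 0.50303141 -0.13893293  0.15      ]
[[525.69102692 336.90812949]
 [511.37830766 361.57239963]]
t 22.58 p [ 0.5083 -0.0071  0.2488] q [ 0.    -0.004  1.     0.001] F [ 0.4 -1.4 -1.1] w 0.549
```

Emit:
{"method": "play_rows", "body": {"motion": [[[-4, 37, 0, 0], [-4, 37, 0, 0], [-4, 37, 0, 0], [-4, 37, 0, 0], [-4, 37, 0, 0], [-4, 37, 0, 0], [-4, 37, 0, 0], [0, 37, 0, 0]]], "jaw": 0.2}}

```text
time_s: 23.25
position: [0.5371, 0.285, 0.2485]
eef_rot: [0.0, 0.001, 1.0, -0.001]
force: [0.9, -0.0, 0.2]
width: 0.599
```

Emit:
{"method": "play_rows", "body": {"motion": [[[0, 0, 0, 0], [0, 0, 0, 0], [0, 0, 0, 0], [0, 0, 0, 0]]]}}

```text
time_s: 23.58
position: [0.5365, 0.2824, 0.2485]
eef_rot: [-0.0, 0.001, 1.0, -0.001]
force: [0.4, -0.3, -0.2]
width: 0.597
```

Emit:
{"method": "play_rows", "body": {"motion": [[[0, 14.5, 32, 0], [0, 0, 35, 0], [0, 0, 35, 0], [0, 0, 20, 0], [0, 0, 10, 0], [0, 0, 0, 0], [0, 0, 0, 0], [0, 0, 0, 0]]]}}

```text
time_s: 24.25
position: [0.5373, 0.2998, 0.1185]
eef_rot: [0.001, -0.0, 1.0, 0.001]
force: [0.2, 0.4, 0.8]
width: 0.594
```

```bash
python3 - <<'E'
from h import *
s=snap("wrist","w18"); st()
E
```

```text
t 24.3 p [0.5372 0.3001 0.1187] q [ 0.002 -0.     1.     0.001] F [-1.  -0.1 -0.2] w 0.601
```

View pics/w18.png

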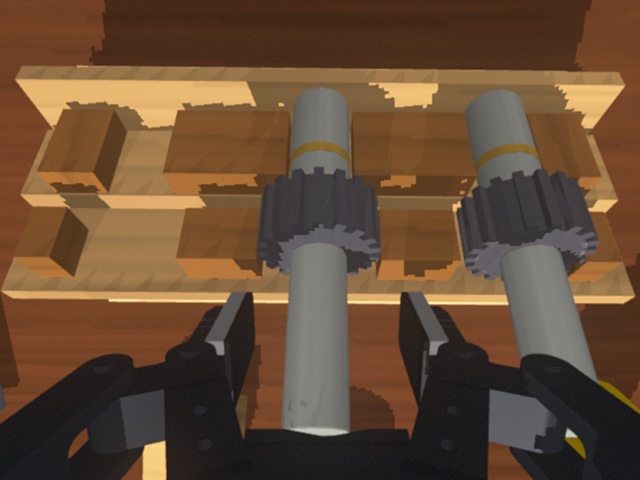

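Emit:
{"method": "play_rows", "body": {"motion": [[[0, -2.5, 2, 0], [0, 0, 0, 0], [0, 0, 0, 0]]]}}

```text
time_s: 24.55
position: [0.5362, 0.2971, 0.1154]
eef_rot: [0.0, -0.0, 1.0, 0.0]
force: [0.4, 0.0, 0.3]
width: 0.604
```

Emit:
{"method": "play_rows", "body": {"motion": [[[0, 0, 0, 0], [0, 0, 0, 0], [0, 0, 0, 0], [0, 0, 0, 0], [0, 0, 0, 0], [0, 0, 0, 0]]], "jaw": -1, "newtons": 20}}

```text
time_s: 25.05
position: [0.5359, 0.2973, 0.1149]
eef_rot: [0.0, -0.001, 1.0, 0.0]
force: [0.2, -0.7, 2.3]
width: 0.223
```

Emit:
{"method": "play_rows", "body": {"motion": [[[0, 0, -15, 0], [0, 0, -25, 0], [0, 0, -30, 0], [0, 0, -30, 0], [0, 0, -20, 0], [0, 0, 0, 0], [0, 0, 0, 0]]]}}

```text
time_s: 25.63
position: [0.5359, 0.2971, 0.2346]
eef_rot: [0.0, -0.001, 1.0, 0.0]
force: [-0.5, -0.1, -5.1]
width: 0.228
```

Emit:
{"method": "play_rows", "body": {"motion": [[[-35, 0, 0, 0], [35, 0, 0, 0], [-35, 0, 0, 0], [35, 0, 0, 0], [-35, 0, 0, 0], [35, 0, 0, 0], [0, 0, 0, 0], [0, 0, 0, 0]]]}}

```text
time_s: 26.3
position: [0.5326, 0.2967, 0.2309]
eef_rot: [-0.004, -0.002, 1.0, -0.002]
force: [1.2, 0.5, -3.7]
width: 0.225
```

```bash
python3 - <<'E'
from h import *
s=snap("wrist","w19"); st(); lean_table(s)
E
```

```text
t 26.35 p [0.5345 0.2969 0.2323] q [-0.002 -0.001  1.    -0.001] F [ 0.9 -0.4 -5. ] w 0.223
-10 [262. 255. 263. 386.]
-5 [246. 246. 258. 396.]
0 [230. 237. 252. 405.]
5 [215. 228. 248. 413.]
10 [200. 219. 243. 421.]
15 [184. 211. 240. 428.]
20 [169. 204. 237. 434.]
25 [154. 196. 234. 439.]
30 [138. 190. 232. 443.]
35 [123. 184. 231. 446.]
40 [108. 179. 231. 448.]
45 [ 93. 175. 232. 449.]
```

View pics/w19.png

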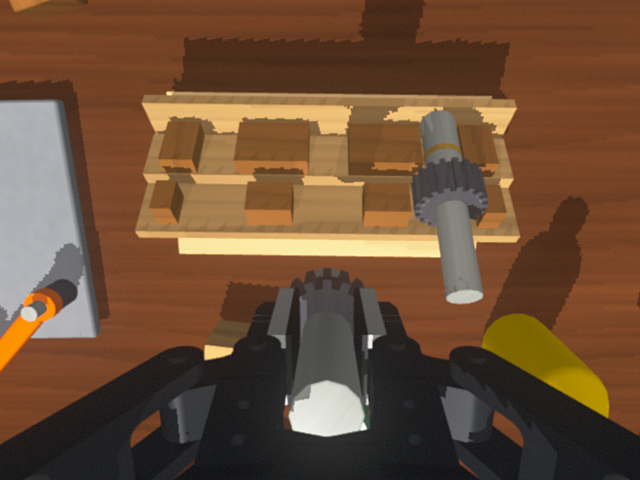

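Emit:
{"method": "play_rows", "body": {"motion": [[[26, 0, 0, 0], [-26, 0, 0, 0], [22, 0, 0, 0], [-22, 0, 0, 0], [16, 0, 0, 0], [-16, 0, 0, 0], [0, 0, 0, 0], [0, 0, 0, 0]]]}}

```text
time_s: 27.02
position: [0.5368, 0.2966, 0.2345]
eef_rot: [0.0, 0.0, 1.0, -0.0]
force: [-0.1, 0.3, -4.4]
width: 0.223
```

```bash
python3 - <<'E'
from h import *
s=snap("wrist","w20"); st(); lean_table(s)
E
```

```text
t 27.07 p [0.5361 0.2968 0.2345] q [-0. -0.  1. -0.] F [ 0.3 -1.3 -5. ] w 0.224
-10 [255. 248. 255. 374.]
-5 [239. 238. 249. 384.]
0 [224. 229. 244. 393.]
5 [208. 220. 239. 402.]
10 [193. 211. 235. 409.]
15 [177. 203. 231. 416.]
20 [162. 195. 228. 422.]
25 [146. 188. 225. 427.]
30 [131. 182. 224. 431.]
35 [116. 176. 222. 434.]
40 [100. 170. 222. 436.]
45 [ 85. 166. 223. 437.]
```

View pics/w20.png

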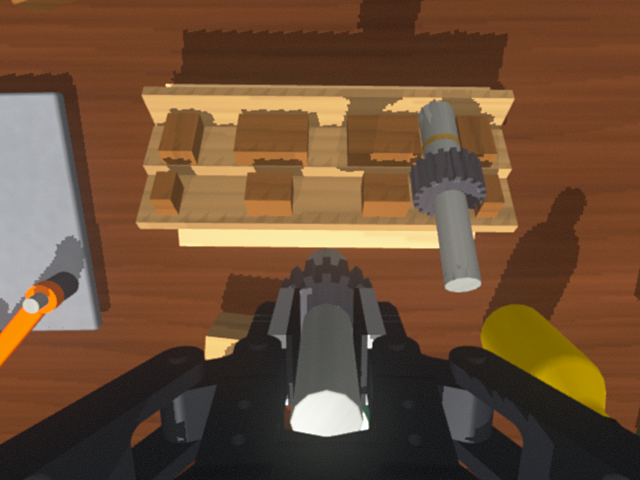

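Emit:
{"method": "play_rows", "body": {"motion": [[[1, -20, 0, 0], [3, -36, 0, 0], [5, -36, 0, 0], [5, -36, 0, 0], [5, -36, 0, 0], [5, -36, 0, 0], [4, -36, 0, 0], [3, -36, 0, 0]]]}}

```text
time_s: 27.73
position: [0.5042, 0.0237, 0.235]
eef_rot: [0.0, -0.001, 1.0, -0.0]
force: [1.0, -0.2, -3.8]
width: 0.223
```

Emit:
{"method": "play_rows", "body": {"motion": [[[2, -36, 0, 0], [0.5, -30, 10, 0], [0, -17, 20, 0], [0, -6, 25, 0], [0, 0, 25, 0], [0, 0, 15, 0], [0, 0, 0, 0], [0, 0, 0, 0]]]}}

```text
time_s: 28.4
position: [0.5024, -0.0636, 0.1396]
eef_rot: [-0.001, -0.001, 1.0, 0.0]
force: [1.1, 0.7, -3.6]
width: 0.22
```

```bash
cat >> h.py <<'E'
def chk(F,name,box=(270,180,370,280)):
    S=st(); s=snap("scene"); zoom(s,box,6,name)
    for th in (-9,-6,-3,0,3,6,9):
        t=np.radians(th); p=w2p(s,[[F[0],F[1],.02],[F[0]+.13*np.sin(t),F[1],.02+.13*np.cos(t)]]); print(th,np.round((p-[box[0],box[1]])*6+2.5).tolist(),end=" ")
    print()
E
python3 - <<'E'
from h import *
s=snap("wrist","w21"); chk((.5025,-.0637),"s21")
E
```

```text
t 28.45 p [ 0.5034 -0.0635  0.1405] q [ 0.001 -0.001  1.     0.   ] F [-0.2 -0.2 -4.3] w 0.224
-9 [[323.0, 438.0], [346.0, 193.0]] -6 [[323.0, 438.0], [338.0, 197.0]] -3 [[323.0, 438.0], [330.0, 202.0]] 0 [[323.0, 438.0], [322.0, 207.0]] 3 [[323.0, 438.0], [313.0, 214.0]] 6 [[323.0, 438.0], [305.0, 220.0]] 9 [[323.0, 438.0], [297.0, 228.0]]
```

View pics/s21.png

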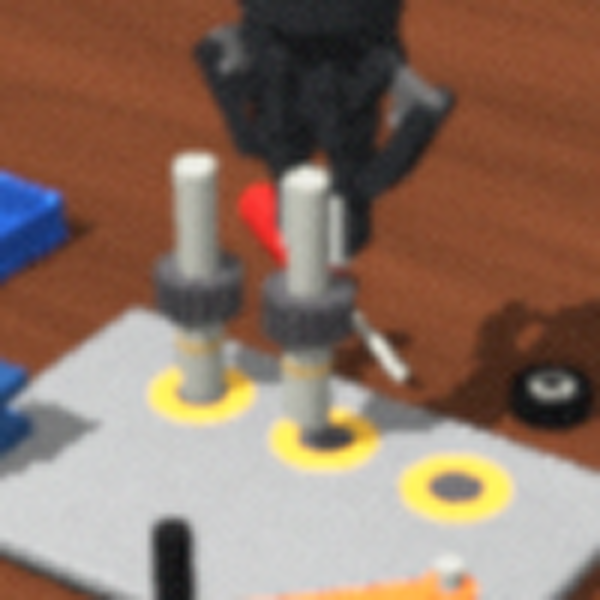

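View pics/w21.png

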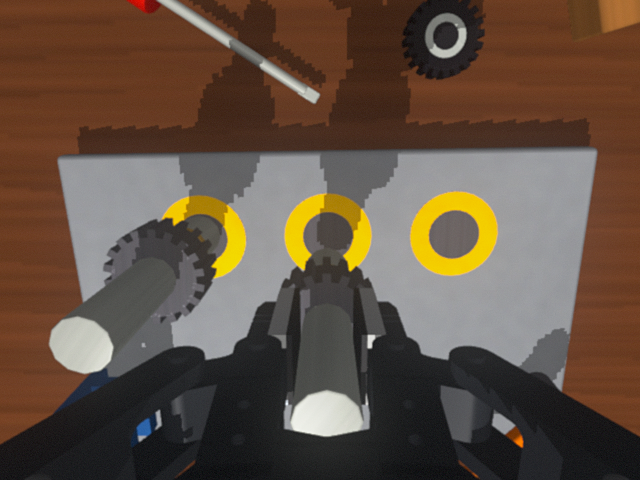

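Emit:
{"method": "play_rows", "body": {"motion": [[[2, 0, 2, 0], [4, 0, 6, 0], [4, 0, 6, 0], [1.5, 0, 4, 0], [0, 0, 3, 0], [0, 0, 0, 0], [0, 0, 0, 0]]]}}

```text
time_s: 29.08
position: [0.4911, -0.0639, 0.1189]
eef_rot: [-0.0, -0.001, 1.0, -0.0]
force: [-2.4, 0.1, 0.8]
width: 0.219
```

Emit:
{"method": "play_rows", "body": {"motion": [[[0, 0, 1, 0], [0, 0, 0, 0], [0, 0, 0, 0]]]}}

```text
time_s: 29.33
position: [0.4917, -0.0639, 0.1188]
eef_rot: [0.001, -0.001, 1.0, -0.0]
force: [-3.1, -0.9, 9.9]
width: 0.218
```

```bash
python3 - <<'E'
from h import *
chk((.5025,-.0637),"s22")
E
```

```text
t 29.33 p [ 0.4917 -0.0639  0.1188] q [ 0.001 -0.001  1.    -0.   ] F [-3.1 -0.9  9.9] w 0.218
-9 [[323.0, 438.0], [346.0, 193.0]] -6 [[323.0, 438.0], [338.0, 197.0]] -3 [[323.0, 438.0], [330.0, 202.0]] 0 [[323.0, 438.0], [322.0, 207.0]] 3 [[323.0, 438.0], [313.0, 214.0]] 6 [[323.0, 438.0], [305.0, 220.0]] 9 [[323.0, 438.0], [297.0, 228.0]]
```

View pics/s22.png

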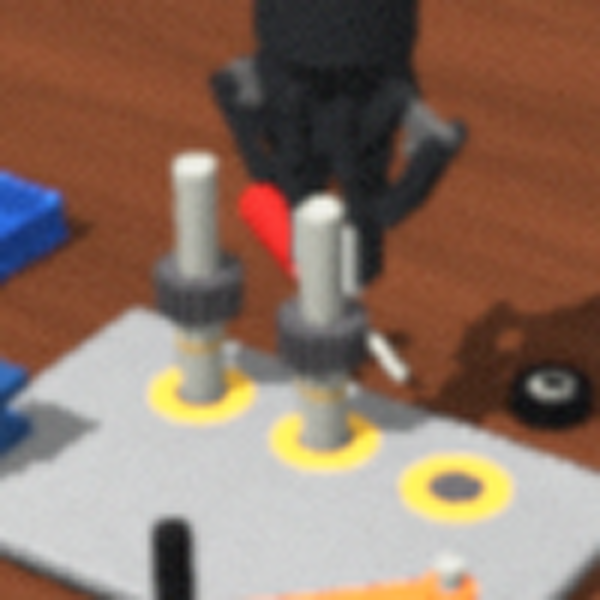

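Emit:
{"method": "play_rows", "body": {"motion": [[[2, 0, 0, 0], [2, 0, 0, 0], [0, 0, 0, 0], [0, 0, 0, 0]]]}}

```text
time_s: 29.72
position: [0.4895, -0.0638, 0.1188]
eef_rot: [0.002, -0.001, 1.0, -0.0]
force: [0.8, -0.7, 7.1]
width: 0.221
```

```bash
python3 - <<'E'
from h import *
chk((.5025,-.0637),"s23")
E
```

```text
t 29.72 p [ 0.4895 -0.0638  0.1188] q [ 0.002 -0.001  1.    -0.   ] F [ 0.8 -0.7  7.1] w 0.221
-9 [[323.0, 438.0], [346.0, 193.0]] -6 [[323.0, 438.0], [338.0, 197.0]] -3 [[323.0, 438.0], [330.0, 202.0]] 0 [[323.0, 438.0], [322.0, 207.0]] 3 [[323.0, 438.0], [313.0, 214.0]] 6 [[323.0, 438.0], [305.0, 220.0]] 9 [[323.0, 438.0], [297.0, 228.0]]
```

View pics/s23.png

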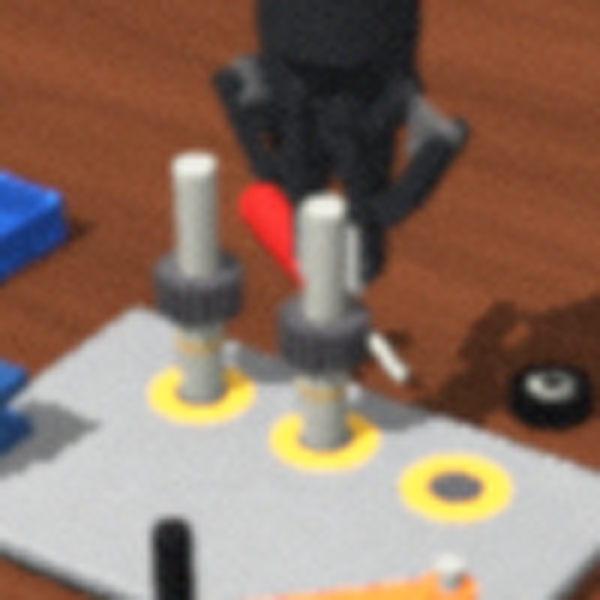

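Upright now: tip at (324,207), foot at (325,440). I'll release it, rise, and go to the third shaft.

Emit:
{"method": "play_rows", "body": {"motion": [[[0, 0, -0.6, 0], [0, 0, 0, 0]]]}}

```text
time_s: 29.93
position: [0.4888, -0.0638, 0.1188]
eef_rot: [0.002, -0.001, 1.0, 0.0]
force: [1.9, -0.2, 3.9]
width: 0.222
```

Emit:
{"method": "play_rows", "body": {"motion": [[[0, 0, 0, 0], [0, 0, 0, 0], [0, 0, 0, 0], [0, 0, 0, 0], [0, 0, -10, 0], [0, 0, -25, 0], [0, 0, -35, 0], [0, 0, -35, 0]]], "jaw": 0.0}}

```text
time_s: 30.6
position: [0.4863, -0.0637, 0.2245]
eef_rot: [-0.001, -0.001, 1.0, 0.0]
force: [0.8, 0.3, 0.5]
width: 0.499
```

Emit:
{"method": "play_rows", "body": {"motion": [[[0, 0, -25, 0], [-4.5, 30, 0, 0], [-4.5, 38, 0, 0], [-4.5, 38, 0, 0], [-4.5, 38, 0, 0], [-4.5, 38, 0, 0], [-4.5, 38, 0, 0], [-4.5, 38, 0, 0]]], "jaw": 0.2}}

```text
time_s: 31.27
position: [0.5182, 0.1959, 0.2491]
eef_rot: [0.0, -0.001, 1.0, -0.0]
force: [1.0, 0.1, 0.6]
width: 0.602
```

Emit:
{"method": "play_rows", "body": {"motion": [[[-4.5, 38, 0, 0], [-4.5, 38, 0, 0], [-2, 38, 0, 0], [0, 38, 0, 0], [0, 25, 0, 0], [0, 0, 0, 0], [0, 0, 0, 0], [0, 0, 0, 0]]]}}

```text
time_s: 31.93
position: [0.5293, 0.37, 0.2485]
eef_rot: [-0.0, -0.0, 1.0, -0.001]
force: [-0.2, 0.3, -0.7]
width: 0.604
```

```bash
python3 - <<'E'
from h import *
chk((.5025,-.0637),"s24"); snap("wrist","w24"); s=snap("top"); zoom(s,(270,190,410,300),5,"t24")
print((w2p(s,[[.5035,-.1388,.15],[.5025,-.0637,.15]])-[270,190]+.5)*5)
E
```

```text
t 31.93 p [0.5293 0.37   0.2485] q [-0.    -0.     1.    -0.001] F [-0.2  0.3 -0.7] w 0.604
-9 [[323.0, 438.0], [346.0, 193.0]] -6 [[323.0, 438.0], [338.0, 197.0]] -3 [[323.0, 438.0], [330.0, 202.0]] 0 [[323.0, 438.0], [322.0, 207.0]] 3 [[323.0, 438.0], [313.0, 214.0]] 6 [[323.0, 438.0], [305.0, 220.0]] 9 [[323.0, 438.0], [297.0, 228.0]] 
[[525.69102692 336.90812949]
 [349.7104814  335.94801195]]
```

View pics/t24.png

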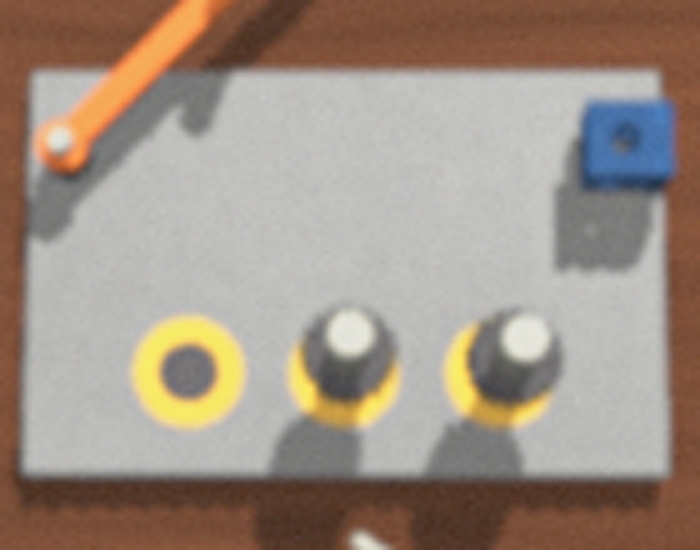

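View pics/w24.png

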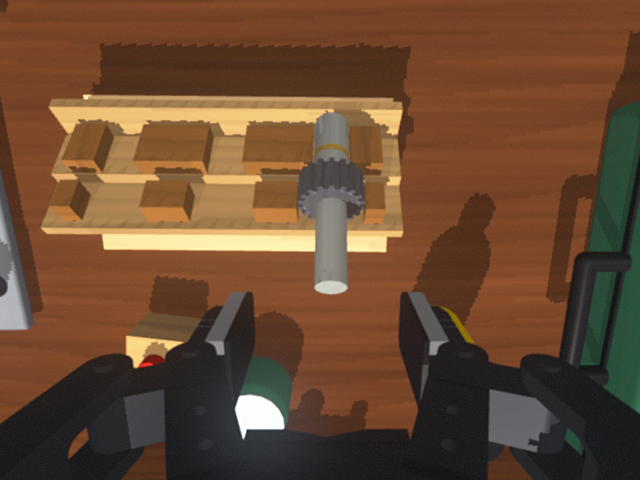

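Emit:
{"method": "play_rows", "body": {"motion": [[[-7, 1.5, 32, 0], [0, 0, 35, 0], [0, 0, 33, 0], [0, 0, 20, 0], [0, 0, 10, 0], [0, 0, 0, 0], [0, 0, 0, 0], [0, 0, 0, 0]]]}}

```text
time_s: 32.75
position: [0.5375, 0.3733, 0.1203]
eef_rot: [0.001, -0.0, 1.0, 0.001]
force: [0.2, 0.2, 0.4]
width: 0.597
```

```bash
python3 - <<'E'
from h import *
s=snap("wrist","w25"); st()
E
```

```text
t 32.8 p [0.5375 0.3734 0.1204] q [ 0.001 -0.     1.     0.001] F [-0.4  0.7  0.7] w 0.601
```

View pics/w25.png

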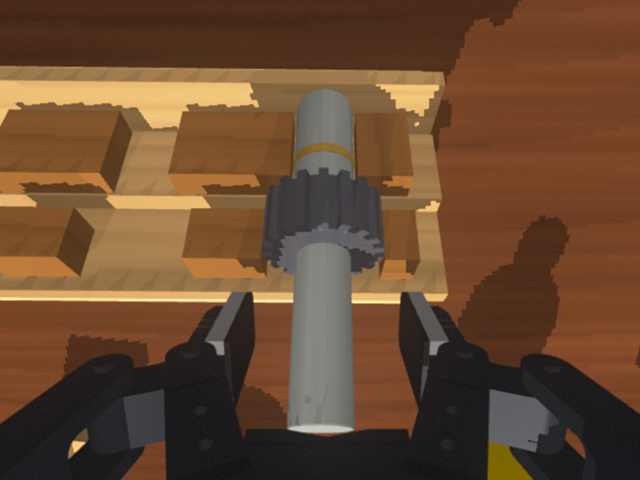

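Emit:
{"method": "play_rows", "body": {"motion": [[[0, -1.3, 4, 0], [0, 0, 0, 0], [0, 0, 0, 0]]]}}

```text
time_s: 33.05
position: [0.5365, 0.3713, 0.1148]
eef_rot: [0.0, -0.0, 1.0, 0.0]
force: [-0.8, 1.4, 0.2]
width: 0.599
```

Emit:
{"method": "play_rows", "body": {"motion": [[[0, 0, 0, 0], [0, 0, 0, 0], [0, 0, 0, 0], [0, 0, 0, 0], [0, 0, 0, 0], [0, 0, 0, 0]]], "jaw": -1, "newtons": 20}}

```text
time_s: 33.55
position: [0.5364, 0.3718, 0.1146]
eef_rot: [0.0, -0.001, 1.0, 0.0]
force: [-0.1, 1.0, 1.3]
width: 0.225
```

Emit:
{"method": "play_rows", "body": {"motion": [[[0, 0, -15, 0], [0, 0, -25, 0], [0, 0, -30, 0], [0, 0, -30, 0], [0, 0, -20, 0], [0, 0, 0, 0], [0, 0, 0, 0]]]}}

```text
time_s: 34.13
position: [0.5364, 0.3712, 0.2343]
eef_rot: [0.0, -0.001, 1.0, -0.0]
force: [-0.5, -0.1, -4.6]
width: 0.224
```

Emit:
{"method": "play_rows", "body": {"motion": [[[-32, 0, 0, 0], [32, 0, 0, 0], [-30, 0, 0, 0], [30, 0, 0, 0], [-22, 0, 0, 0], [22, 0, 0, 0], [0, 0, 0, 0], [0, 0, 0, 0]]]}}

```text
time_s: 34.8
position: [0.5346, 0.3711, 0.2319]
eef_rot: [-0.002, -0.001, 1.0, -0.001]
force: [0.6, -0.2, -3.3]
width: 0.227
```

```bash
python3 - <<'E'
from h import *
s=snap("wrist","w26"); st()
E
```

```text
t 34.85 p [0.5358 0.3711 0.2326] q [-0.001 -0.001  1.    -0.001] F [ 0.1 -0.2 -3.5] w 0.225
```

View pics/w26.png

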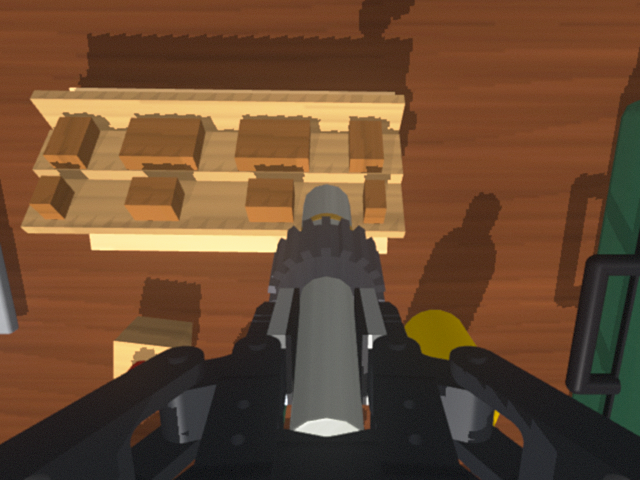

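Emit:
{"method": "play_rows", "body": {"motion": [[[-26, 0, 0, 0], [26, 0, 0, 0], [-22, 0, 0, 0], [22, 0, 0, 0], [-16, 0, 0, 0], [16, 0, 0, 0], [0, 0, 0, 0], [0, 0, 0, 0]]]}}

```text
time_s: 35.52
position: [0.5363, 0.3716, 0.234]
eef_rot: [-0.0, -0.001, 1.0, -0.0]
force: [0.5, 0.3, -3.2]
width: 0.226
```

```bash
python3 - <<'E'
from h import *
s=snap("wrist","w27"); st()
E
```

```text
t 35.57 p [0.5369 0.3715 0.2342] q [ 0.    -0.001  1.     0.   ] F [ 0.4  0.7 -4.5] w 0.227
```

View pics/w27.png

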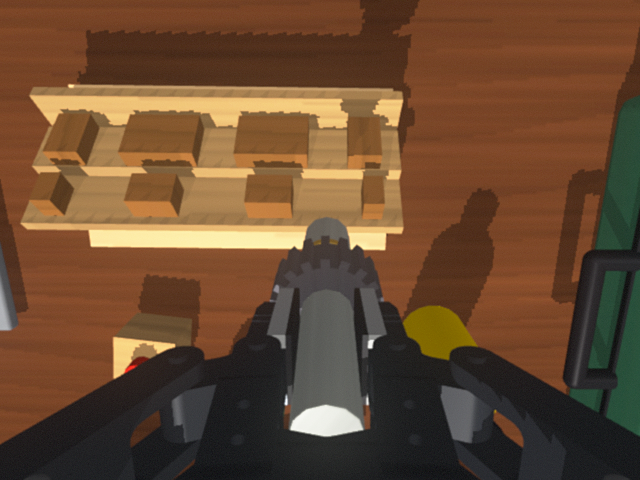

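Emit:
{"method": "play_rows", "body": {"motion": [[[-24, 0, 0, 0], [24, 0, 0, 0], [-20, 0, 0, 0], [20, 0, 0, 0], [0, 0, 0, 0], [0, 0, 0, 0]]]}}

```text
time_s: 36.07
position: [0.5365, 0.3719, 0.2345]
eef_rot: [0.0, -0.001, 1.0, 0.0]
force: [0.1, -0.5, -3.6]
width: 0.227
```

```bash
python3 - <<'E'
from h import *
s=snap("wrist","w28"); st()
E
```

```text
t 36.12 p [0.5372 0.3717 0.2346] q [ 0.001 -0.001  1.     0.   ] F [ 0.2 -0.6 -3. ] w 0.225
```

View pics/w28.png

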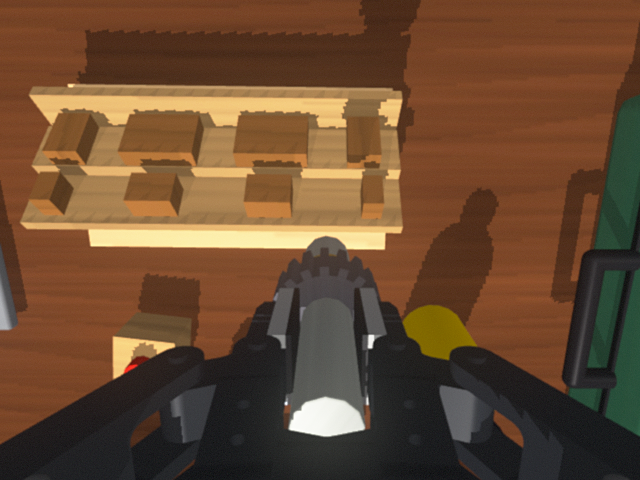

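Emit:
{"method": "play_rows", "body": {"motion": [[[1, -20, 0, 0], [3, -36, 0, 0], [5, -36, 0, 0], [6, -36, 0, 0], [6, -36, 0, 0], [6, -36, 0, 0], [6, -36, 0, 0], [5, -36, 0, 0]]]}}

```text
time_s: 36.78
position: [0.4995, 0.0975, 0.235]
eef_rot: [0.001, -0.001, 1.0, 0.0]
force: [1.2, -0.4, -4.9]
width: 0.228
```

Emit:
{"method": "play_rows", "body": {"motion": [[[4, -36, 0, 0], [3, -30, 10, 0], [1.5, -16, 20, 0], [0, -6, 25, 0], [0, 0, 25, 0], [0, 0, 15, 0], [0, 0, 0, 0], [0, 0, 0, 0]]]}}

```text
time_s: 37.45
position: [0.4911, 0.0111, 0.1393]
eef_rot: [0.0, -0.001, 1.0, -0.0]
force: [0.5, -0.3, -3.0]
width: 0.229
```

```bash
python3 - <<'E'
from h import *
s=snap("wrist","w29"); chk((.5012,.0113),"s29",(290,190,390,290))
E
```

```text
t 37.5 p [0.4917 0.0114 0.1401] q [ 0.001 -0.001  1.     0.   ] F [ 0.8  0.3 -4.4] w 0.227
-9 [[333.0, 427.0], [363.0, 176.0]] -6 [[333.0, 427.0], [355.0, 181.0]] -3 [[333.0, 427.0], [347.0, 186.0]] 0 [[333.0, 427.0], [339.0, 192.0]] 3 [[333.0, 427.0], [331.0, 198.0]] 6 [[333.0, 427.0], [323.0, 206.0]] 9 [[333.0, 427.0], [315.0, 214.0]]
```

View pics/s29.png

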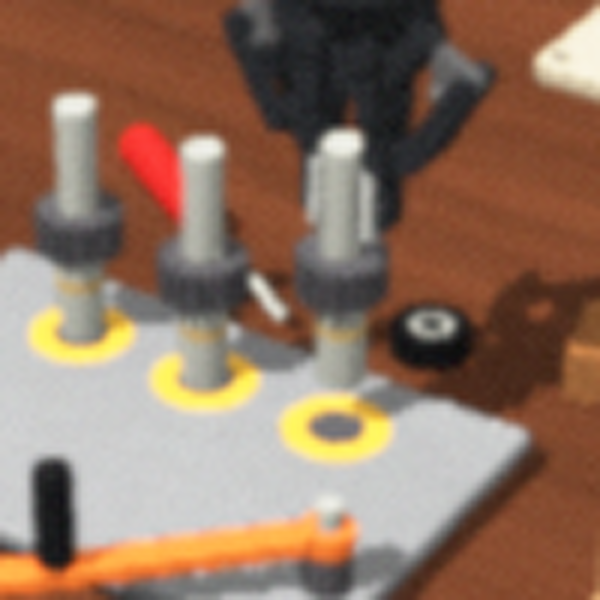

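Emit:
{"method": "play_rows", "body": {"motion": [[[-2, 0, 2, 0], [-1.5, 0, 6, 0], [0, 0, 6, 0], [0, 0, 4, 0], [0, 0, 3, 0], [0, 0, 0, 0], [0, 0, 0, 0]]]}}

```text
time_s: 38.13
position: [0.4935, 0.0114, 0.118]
eef_rot: [-0.0, -0.001, 1.0, -0.0]
force: [-0.8, 0.5, -4.4]
width: 0.226
```

Emit:
{"method": "play_rows", "body": {"motion": [[[0, 0, 1, 0], [0, 0, 0, 0], [0, 0, 0, 0]]]}}

```text
time_s: 38.38
position: [0.4938, 0.0114, 0.1174]
eef_rot: [0.0, -0.001, 1.0, 0.0]
force: [0.4, 0.1, -3.8]
width: 0.228
```

Emit:
{"method": "play_rows", "body": {"motion": [[[0, 0, 1, 0], [0, 0, 0, 0], [0, 0, 0, 0]]]}}

```text
time_s: 38.63
position: [0.4937, 0.0114, 0.1164]
eef_rot: [-0.0, -0.001, 1.0, 0.0]
force: [0.4, 0.6, -3.2]
width: 0.222
```

Emit:
{"method": "play_rows", "body": {"motion": [[[0, 0, 1, 0], [0, 0, 0, 0], [0, 0, 0, 0]]]}}

```text
time_s: 38.88
position: [0.4936, 0.0114, 0.1153]
eef_rot: [-0.0, -0.001, 1.0, 0.0]
force: [0.5, 0.5, -3.8]
width: 0.226
```

```bash
python3 - <<'E'
from h import *
chk((.5012,.0113),"s30",(290,190,390,290))
E
```

```text
t 38.88 p [0.4936 0.0114 0.1153] q [-0.    -0.001  1.     0.   ] F [ 0.5  0.5 -3.8] w 0.226
-9 [[333.0, 427.0], [363.0, 176.0]] -6 [[333.0, 427.0], [355.0, 181.0]] -3 [[333.0, 427.0], [347.0, 186.0]] 0 [[333.0, 427.0], [339.0, 192.0]] 3 [[333.0, 427.0], [331.0, 198.0]] 6 [[333.0, 427.0], [323.0, 206.0]] 9 [[333.0, 427.0], [315.0, 214.0]]
```

View pics/s30.png

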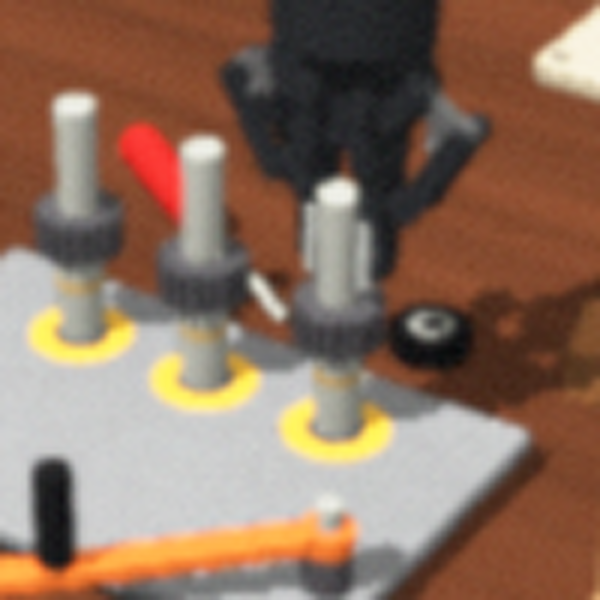

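Emit:
{"method": "play_rows", "body": {"motion": [[[0, 0, 1, 0], [0, 0, 0, 0], [0, 0, 0.7, 0], [0, 0, 0, 0], [0, 0, 0, 0]]]}}

```text
time_s: 39.35
position: [0.4942, 0.0114, 0.1146]
eef_rot: [0.001, -0.001, 1.0, -0.0]
force: [-2.3, -0.4, 7.8]
width: 0.232
```

Contact. I'll correct the small lean with 3 mm in −x and check.

Emit:
{"method": "play_rows", "body": {"motion": [[[1.5, 0, 0, 0], [1.5, 0, 0, 0], [0, 0, 0, 0], [0, 0, 0, 0]]]}}

```text
time_s: 39.68
position: [0.4926, 0.0114, 0.1145]
eef_rot: [0.002, -0.001, 1.0, 0.0]
force: [2.5, -1.4, 6.4]
width: 0.226
```

```bash
python3 - <<'E'
from h import *
chk((.5012,.0113),"s31",(290,190,390,290))
E
```

```text
t 39.68 p [0.4926 0.0114 0.1145] q [ 0.002 -0.001  1.     0.   ] F [ 2.5 -1.4  6.4] w 0.226
-9 [[333.0, 427.0], [363.0, 176.0]] -6 [[333.0, 427.0], [355.0, 181.0]] -3 [[333.0, 427.0], [347.0, 186.0]] 0 [[333.0, 427.0], [339.0, 192.0]] 3 [[333.0, 427.0], [331.0, 198.0]] 6 [[333.0, 427.0], [323.0, 206.0]] 9 [[333.0, 427.0], [315.0, 214.0]]
```

View pics/s31.png

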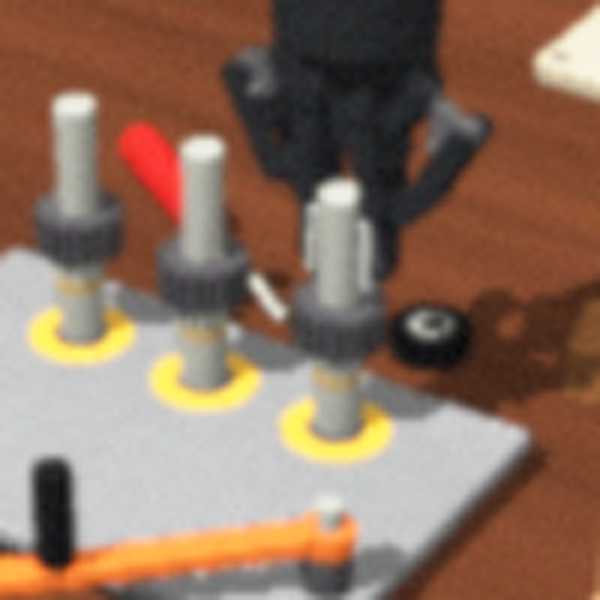

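Emit:
{"method": "play_rows", "body": {"motion": [[[0, 0, -0.5, 0], [0, 0, 0, 0]]]}}

```text
time_s: 39.9
position: [0.4919, 0.0115, 0.1145]
eef_rot: [0.001, -0.001, 1.0, 0.0]
force: [2.1, -0.3, 4.3]
width: 0.227
```

Emit:
{"method": "play_rows", "body": {"motion": [[[0, 0, 0, 0], [0, 0, 0, 0], [0, 0, 0, 0], [0, 0, 0, 0], [0, 0, -10, 0], [0, 0, -25, 0], [0, 0, -35, 0], [0, 0, -35, 0]]], "jaw": 0.0}}

```text
time_s: 40.57
position: [0.4896, 0.0115, 0.2203]
eef_rot: [-0.001, -0.001, 1.0, 0.0]
force: [0.4, -0.6, 0.1]
width: 0.499
```

Emit:
{"method": "play_rows", "body": {"motion": [[[0, 0, -25, 0], [-36, 0, 0, 0], [-38, 0, 0, 0], [-38, -4, 0, 0], [-38, -4, 0, 0], [-38, -4, 0, 0], [0, -10, 0, 0], [0, 0, 0, 0]]], "jaw": 0.0}}

```text
time_s: 41.23
position: [0.6794, -0.013, 0.2432]
eef_rot: [-0.001, 0.001, 1.0, -0.001]
force: [-0.3, -1.2, -0.1]
width: 0.505
```

Emit:
{"method": "play_rows", "body": {"motion": [[[0, 0, 0, 0], [0, 0, 0, 0], [0, 0, 0, 0]]]}}

```text
time_s: 41.48
position: [0.6776, -0.0095, 0.2448]
eef_rot: [-0.0, -0.001, 1.0, 0.0]
force: [0.4, -0.5, 0.0]
width: 0.498
```

```bash
python3 - <<'E'
from h import *
chk((.5012,.0113),"s32",(290,190,390,290)); s=snap("wrist","w32"); R=cv2.Rodrigues(s["rvec"])[0]; S=st(); print("cam rel tcp",-R.T@s["tvec"]-S["position"], "axis",R[2])
s=snap("top"); zoom(s,(270,130,410,300),4,"t32")
E
```

```text
t 41.48 p [ 0.6776 -0.0095  0.2448] q [-0.    -0.001  1.     0.   ] F [ 0.4 -0.5  0. ] w 0.498
-9 [[333.0, 427.0], [363.0, 176.0]] -6 [[333.0, 427.0], [355.0, 181.0]] -3 [[333.0, 427.0], [347.0, 186.0]] 0 [[333.0, 427.0], [339.0, 192.0]] 3 [[333.0, 427.0], [331.0, 198.0]] 6 [[333.0, 427.0], [323.0, 206.0]] 9 [[333.0, 427.0], [315.0, 214.0]] 
t 41.58 p [ 0.678  -0.0097  0.2449] q [ 0.    -0.001  1.     0.   ] F [-0.4 -0.6  0. ] w 0.499
cam rel tcp [-0.06805549 -0.00084527  0.12850046] axis [ 2.67774315e-01  1.91235405e-04 -9.63481645e-01]
```

View pics/s32.png

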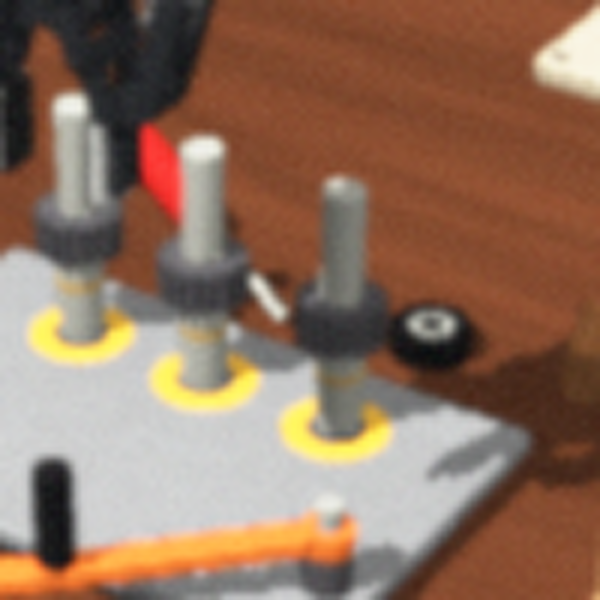

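View pics/w32.png

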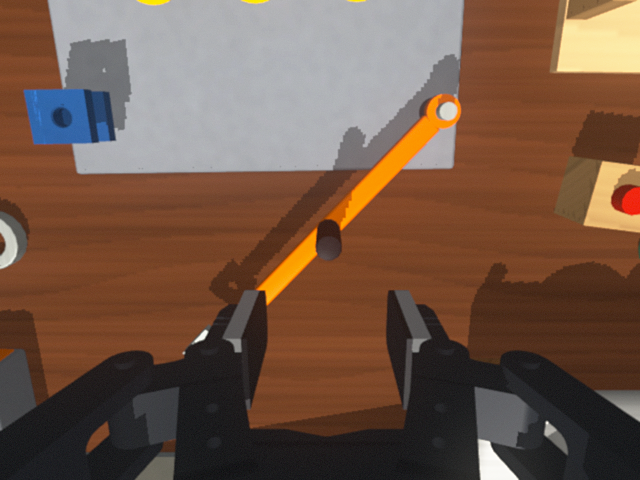

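View pics/t32.png

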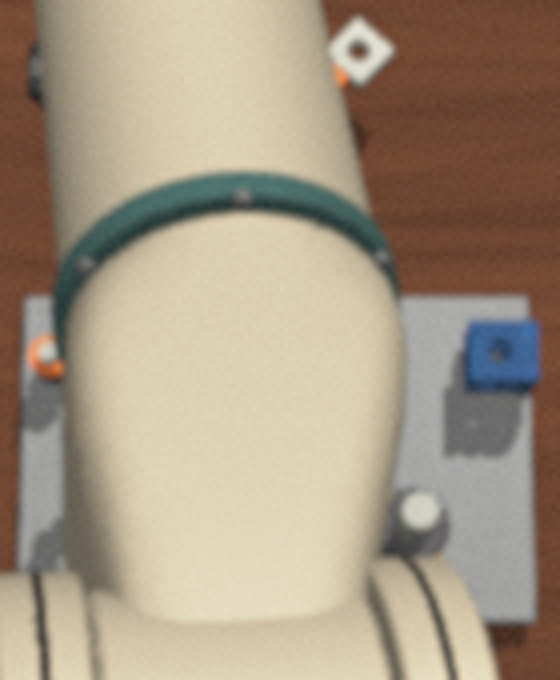

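```bash
python3 - <<'E'
from h import *
s=snap("wrist"); st(); h=p2w(s,328,250,.103); g=p2w(s,447,111,.07); f=p2w(s,62,118,.066); print(h,g,f)
hs=p2w(s,*(328,247),.103)-g; print(np.hypot(*hs[:2]), np.degrees(np.arctan2(hs[0],-hs[1])))
print("fork rel", f-g)
E
```

```text
t 41.68 p [ 0.6783 -0.01    0.2447] q [ 0.    -0.001  1.     0.   ] F [-0.3 -0.2  1.4] w 0.5
[ 0.69465039 -0.00969862  0.103     ] [0.60644918 0.07057418 0.07      ] [ 0.61147364 -0.19278502  0.066     ]
0.11775001086768165 47.0178809530378
fork rel [ 0.00502446 -0.2633592  -0.004     ]
```

Emit:
{"method": "play_rows", "body": {"motion": [[[-14.5, 0, 20, 0], [0, 0, 35, 0], [0, 0, 35, 0], [0, 0, 25, 0], [0, 0, 0, 0], [0, 0, 0, 0], [0, 0, 0, 0], [0, 0, 0, 0]]]}}

```text
time_s: 42.35
position: [0.695, -0.0102, 0.1318]
eef_rot: [0.002, -0.001, 1.0, 0.0]
force: [0.2, -0.5, 0.3]
width: 0.496
```

```bash
python3 - <<'E'
from h import *
s=snap("wrist","w33"); st()
E
```

```text
t 42.4 p [ 0.6948 -0.0103  0.1318] q [ 0.002 -0.001  1.     0.   ] F [-0.1  0.3 -0.4] w 0.5
```

View pics/w33.png

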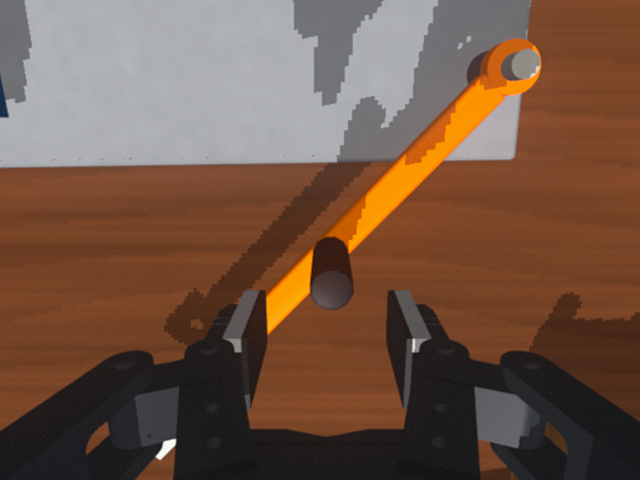

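```bash
python3 - <<'E'
from h import *
s=snap("wrist"); S=st(); print(p2w(s,332,291,.103)-S["position"])
chk((.5012,.0113),"s34",(290,190,390,290))
E
```

```text
t 42.45 p [ 0.6946 -0.0104  0.1315] q [ 0.002 -0.001  1.     0.   ] F [ 0.1 -0.5 -0.5] w 0.503
[-0.00157569  0.00141956 -0.02847873]
t 42.45 p [ 0.6946 -0.0104  0.1315] q [ 0.002 -0.001  1.     0.   ] F [ 0.1 -0.5 -0.5] w 0.503
-9 [[333.0, 427.0], [363.0, 176.0]] -6 [[333.0, 427.0], [355.0, 181.0]] -3 [[333.0, 427.0], [347.0, 186.0]] 0 [[333.0, 427.0], [339.0, 192.0]] 3 [[333.0, 427.0], [331.0, 198.0]] 6 [[333.0, 427.0], [323.0, 206.0]] 9 [[333.0, 427.0], [315.0, 214.0]]
```

View pics/s34.png

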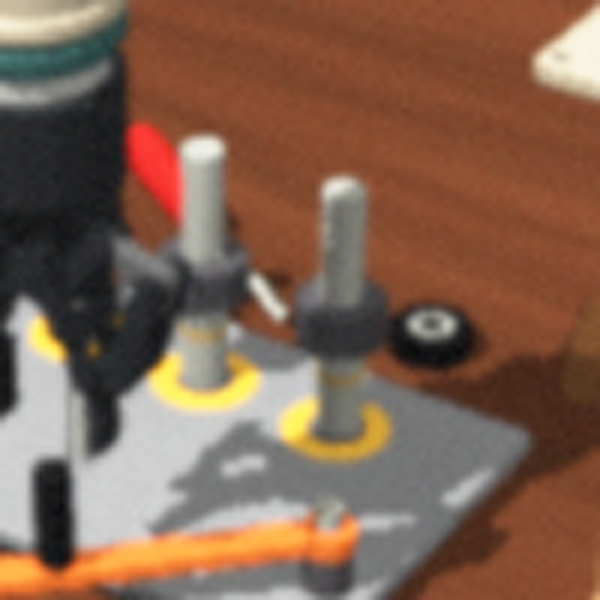

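Emit:
{"method": "play_rows", "body": {"motion": [[[1.5, 1.4, 20, 0], [0, 0, 20, 0], [0, 0, 10, 0], [0, 0, 0, 0], [0, 0, 0, 0], [0, 0, 0, 0], [0, 0, 0, 0]]]}}

```text
time_s: 43.08
position: [0.6928, -0.009, 0.0806]
eef_rot: [0.001, -0.001, 1.0, 0.0]
force: [0.3, -0.6, 0.4]
width: 0.499
```

Emit:
{"method": "play_rows", "body": {"motion": [[[0, 0, 0, 0], [0, 0, 0, 0], [0, 0, 0, 0], [0, 0, 0, 0], [0, 0, 0, 0], [0, 0, 0, 0]]], "jaw": -1, "newtons": 20}}

```text
time_s: 43.58
position: [0.6921, -0.0087, 0.08]
eef_rot: [0.0, -0.001, 1.0, 0.0]
force: [-1.3, 1.1, 5.1]
width: 0.203
```

```bash
python3 - <<'E'
from h import *
S=st(); print(np.round(S["q"],2))
E
```

```text
t 43.58 p [ 0.6921 -0.0087  0.08  ] q [ 0.    -0.001  1.     0.   ] F [-1.3  1.1  5.1] w 0.203
[ 0.08  0.88 -0.2   1.51  0.22  0.77  1.37]
```

Emit:
{"method": "play_rows", "body": {"motion": [[[10.4, -9.9, 0, 0], [0, 0, 0, 0.122], [10.4, -9.9, 0, 0], [0, 0, 0, 0.122]]]}}

```text
time_s: 43.92
position: [0.6682, -0.028, 0.0798]
eef_rot: [-0.001, 0.122, 0.993, 0.0]
force: [-3.7, -0.7, 5.3]
width: 0.205
```

Emit:
{"method": "play_rows", "body": {"motion": [[[10.4, -9.9, 0, 0], [0, 0, 0, 0.122], [10.4, -9.9, 0, 0], [0, 0, 0, 0.122], [10.4, -9.9, 0, 0], [0, 0, 0, 0.122], [5.2, -4.9, 0, 0], [0, 0, 0, 0.06]]]}}

```text
time_s: 44.58
position: [0.6227, -0.0451, 0.0796]
eef_rot: [0.0, 0.327, 0.945, 0.0]
force: [-1.5, -0.1, 3.0]
width: 0.207
```

```bash
python3 - <<'E'
from h import *
S=st(); d=S["position"]-np.array([.606,.071,0]); print(np.hypot(*d[:2]),np.degrees(np.arctan2(d[0],-d[1])))
s=snap("wrist","w36")
E
```

```text
t 44.58 p [ 0.6227 -0.0451  0.0796] q [0.    0.327 0.945 0.   ] F [-1.5 -0.1  3. ] w 0.207
0.11731410105065815 8.20715223500972
```

View pics/w36.png

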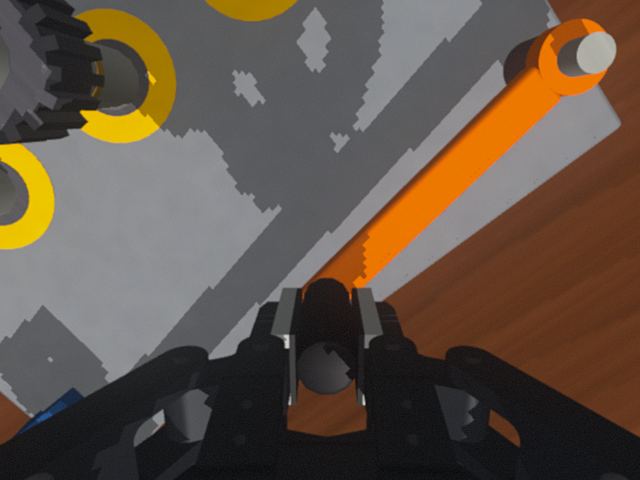

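Emit:
{"method": "play_rows", "body": {"motion": [[[5.8, -5.7, 0, 0], [0, 0, 0, 0.07], [4.5, -4.4, 0, 0], [0, 0, 0, 0.06], [0, 0, 0, 0], [0, 0, 0, 0]]]}}

```text
time_s: 45.13
position: [0.608, -0.0462, 0.0795]
eef_rot: [-0.0, 0.387, 0.922, -0.0]
force: [-1.8, 0.1, 6.5]
width: 0.206
```

Emit:
{"method": "play_rows", "body": {"motion": [[[1.5, -1.5, 0, 0], [0, 0, 0, 0], [0, 0, 0, 0]]]}}

```text
time_s: 45.38
position: [0.6079, -0.0462, 0.0795]
eef_rot: [0.001, 0.388, 0.922, 0.001]
force: [4.7, -0.1, 2.2]
width: 0.201
```

Emit:
{"method": "play_rows", "body": {"motion": [[[1.5, -1.5, 0, 0], [0, 0, 0, 0], [0, 0, 0, 0]]]}}

```text
time_s: 45.63
position: [0.6078, -0.0461, 0.0796]
eef_rot: [0.003, 0.388, 0.922, 0.001]
force: [9.7, -0.4, -0.7]
width: 0.208
```

Emit:
{"method": "play_rows", "body": {"motion": [[[-1.7, 1.7, 0, 0], [0, 0, 0, 0], [0, 0, 0, 0]]]}}

```text
time_s: 45.88
position: [0.6079, -0.0461, 0.0795]
eef_rot: [0.001, 0.389, 0.921, 0.0]
force: [4.2, 0.4, 4.2]
width: 0.202
```

Emit:
{"method": "play_rows", "body": {"motion": [[[0, 0, 0, 0], [0, 0, 0, 0], [0, 0, 0, 0], [0, 0, -20, 0], [0, 0, -35, 0], [0, 0, -38, 0], [0, 0, -38, 0], [0, 0, -38, 0]]], "jaw": 0.0}}

```text
time_s: 46.55
position: [0.6053, -0.0462, 0.249]
eef_rot: [-0.002, 0.389, 0.921, -0.001]
force: [1.0, -0.1, -0.5]
width: 0.497
```

```bash
python3 - <<'E'
from h import *
S=st(); print(np.round(S["q"],2)); snap("wrist","w37"); s=snap("scene"); zoom(s,(230,190,430,340),4,"s37")
E
```

```text
t 46.55 p [ 0.6053 -0.0462  0.249 ] q [-0.002  0.389  0.921 -0.001] F [ 1.  -0.1 -0.5] w 0.497
[ 0.01  0.56  0.03  1.64 -0.02  0.95  0.82]
```

View pics/w37.png

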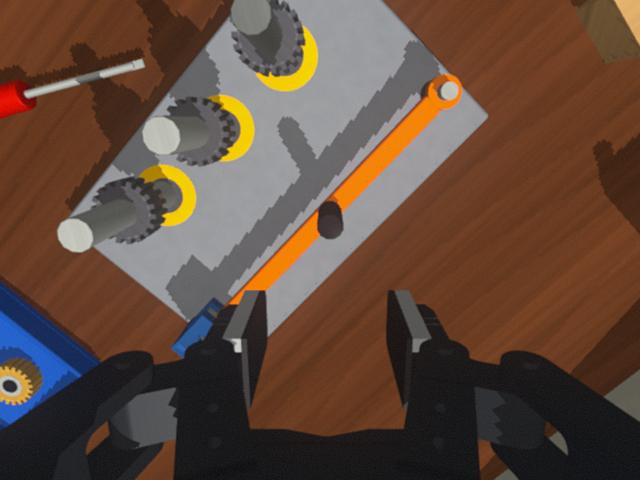

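View pics/s37.png

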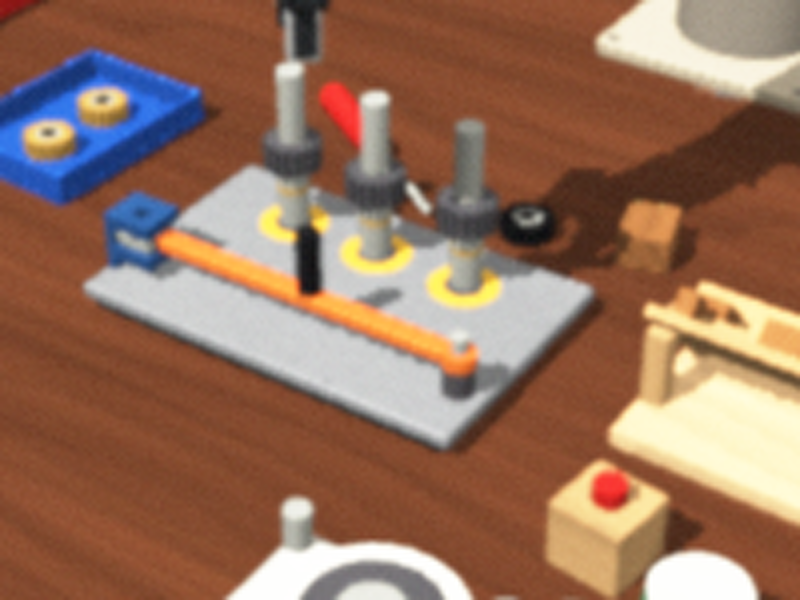

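Guard closed: the bar lies in the fork and all shafts are standing. Now the pin.

Emit:
{"method": "play_rows", "body": {"motion": [[[0, 0, 0, -0.114], [0, 0, 0, -0.114], [0, 0, 0, -0.114], [0, 0, 0, -0.114], [0, 0, 0, -0.114], [0, 0, 0, -0.114], [0, 0, 0, -0.115], [0, 0, 0, 0]]]}}

```text
time_s: 47.32
position: [0.6057, -0.0464, 0.2469]
eef_rot: [-0.002, -0.001, 1.0, 0.0]
force: [0.3, 0.2, 0.4]
width: 0.502
```

```bash
python3 - <<'E'
from h import *
S=st(); s=snap("wrist","w38"); s2=snap("top"); zoom(s2,(265,190,415,300),5,"t38")
E
```

```text
t 47.32 p [ 0.6057 -0.0464  0.2469] q [-0.002 -0.001  1.     0.   ] F [0.3 0.2 0.4] w 0.502
```

View pics/w38.png

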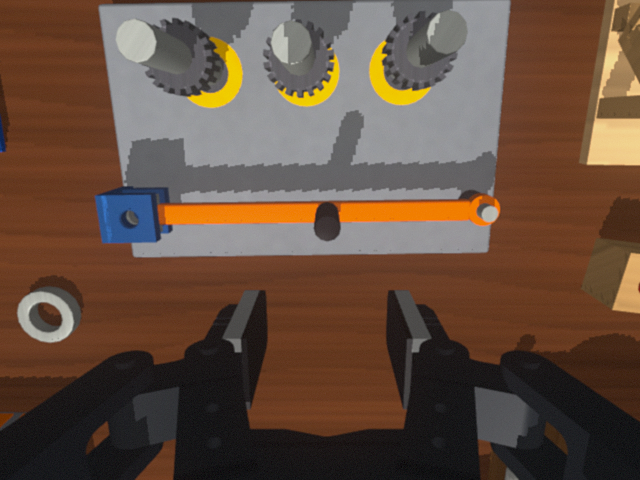

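View pics/t38.png

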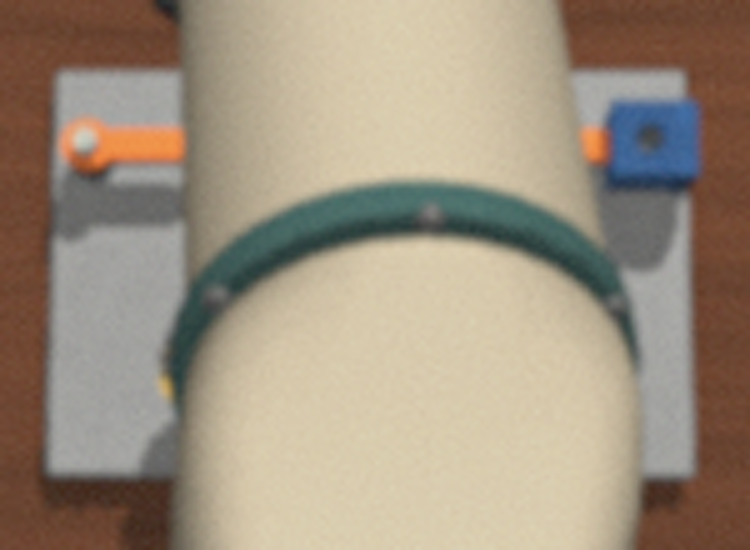

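```bash
python3 - <<'E'
from h import *
s=snap("wrist"); t=snap("top"); st()
print("hole wrist",p2w(s,131,217.5,.066),"handle",p2w(s,326.5,223,.103),"hinge",p2w(s,488,212,.07))
print("hole top",p2w(t,265+651/5-.5,190+137/5-.5,.066))
E
```

```text
t 47.52 p [ 0.6065 -0.0462  0.2476] q [-0.001  0.001  1.    -0.   ] F [1.  0.1 0.2] w 0.503
hole wrist [ 0.60880557 -0.19137825  0.066     ] handle [ 0.60452929 -0.04723082  0.103     ] hinge [0.60471875 0.06982988 0.07      ]
hole top [ 0.61140196 -0.19238872  0.066     ]
```

Emit:
{"method": "play_rows", "body": {"motion": [[[-9, 38, 0, 0], [-9, 38, 0, 0], [-9, 38, 0, 0], [-9, 38, 0, 0], [-9, 38, 0, 0], [-9, 38, 0, 0], [-8, 36, 0, 0], [0, 0, 0, 0]]]}}

```text
time_s: 48.18
position: [0.6675, 0.23, 0.2475]
eef_rot: [-0.0, -0.005, 1.0, 0.004]
force: [-0.9, 1.7, -0.8]
width: 0.501
```

Emit:
{"method": "play_rows", "body": {"motion": [[[0, 0, 40, 0], [0, 0, 40, 0], [0, 0, 30, 0], [0, 0, 0, 0], [0, 0, 0, 0], [0, 0, 0, 0], [0, 0, 0, 0]]]}}

```text
time_s: 48.77
position: [0.6708, 0.2186, 0.1412]
eef_rot: [0.002, 0.0, 1.0, 0.001]
force: [-0.1, -0.4, -0.1]
width: 0.503
```

```bash
python3 - <<'E'
from h import *
S=st(); s=snap("wrist","w39"); s2=snap("top")
hsv=cv2.cvtColor(s2["frame"],cv2.COLOR_RGB2HSV)
E
```

```text
t 48.77 p [0.6708 0.2186 0.1412] q [0.002 0.    1.    0.001] F [-0.1 -0.4 -0.1] w 0.503
```

View pics/w39.png

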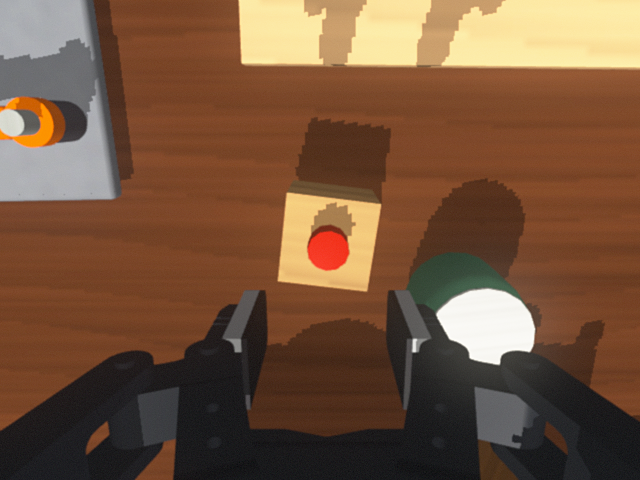

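```bash
python3 - <<'E'
from h import *
S=st(); s=snap("wrist"); 
hsv=cv2.cvtColor(s["frame"],cv2.COLOR_RGB2HSV); m=cv2.inRange(hsv,(0,180,100),(6,255,255)); M=cv2.moments(m,True); c=(M["m10"]/M["m00"],M["m01"]/M["m00"]); print(c)
print("pin",p2w(s,*c,.060)-S["position"],"tin c",p2w(s,485,326,.06)-S["position"],"tin left",p2w(s,436,325,.06)-S["position"])
E
```

```text
t 48.87 p [0.6704 0.2184 0.1408] q [0.002 0.    1.    0.001] F [ 0.7  0.4 -0.6] w 0.504
(328.155, 249.1507142857143)
pin [-2.70897606e-03  8.14989812e-05 -8.08335948e-02] tin c [ 0.04048989  0.08413128 -0.08083359] tin left [ 0.03987438  0.05783511 -0.08083359]
```

Emit:
{"method": "play_rows", "body": {"motion": [[[2.7, 0, 30, 0], [0, 0, 25, 0], [0, 0, 15, 0], [0, 0, 7.5, 0], [0, 0, 0, 0], [0, 0, 0, 0], [0, 0, 0, 0]]]}}

```text
time_s: 49.5
position: [0.6674, 0.2183, 0.0621]
eef_rot: [0.001, -0.0, 1.0, 0.0]
force: [0.4, 0.7, 0.8]
width: 0.499
```

Emit:
{"method": "play_rows", "body": {"motion": [[[0, 0, 0, 0], [0, 0, 0, 0], [0, 0, 0, 0], [0, 0, 0, 0], [0, 0, 0, 0], [0, 0, 0, 0]]], "jaw": -1, "newtons": 40}}

```text
time_s: 50.0
position: [0.667, 0.2182, 0.062]
eef_rot: [0.001, -0.0, 1.0, 0.0]
force: [-0.3, -0.2, 6.1]
width: 0.235
```

Emit:
{"method": "play_rows", "body": {"motion": [[[0, 0, -10, 0], [0, 0, -20, 0], [0, 0, -30, 0], [0, 0, -35, 0], [0, 0, -33, 0], [3, -25, 0, 0], [5, -37, 0, 0], [5, -37, 0, 0]]]}}

```text
time_s: 50.67
position: [0.653, 0.1193, 0.19]
eef_rot: [0.001, -0.002, 1.0, 0.0]
force: [0.3, -1.5, -1.4]
width: 0.231
```

Emit:
{"method": "play_rows", "body": {"motion": [[[5, -37, 0, 0], [5, -37, 0, 0], [5, -37, 0, 0], [5, -37, 0, 0], [5, -37, 0, 0], [5, -37, 0, 0], [5, -37, 0, 0], [5, -30, 0, 0]]]}}

```text
time_s: 51.33
position: [0.6122, -0.174, 0.1891]
eef_rot: [-0.0, 0.001, 1.0, -0.001]
force: [0.6, -1.5, -1.0]
width: 0.233
```

```bash
python3 - <<'E'
from h import *
S=st(); s=snap("wrist","w40")
E
```

```text
t 51.33 p [ 0.6122 -0.174   0.1891] q [-0.     0.001  1.    -0.001] F [ 0.6 -1.5 -1. ] w 0.233
```

View pics/w40.png

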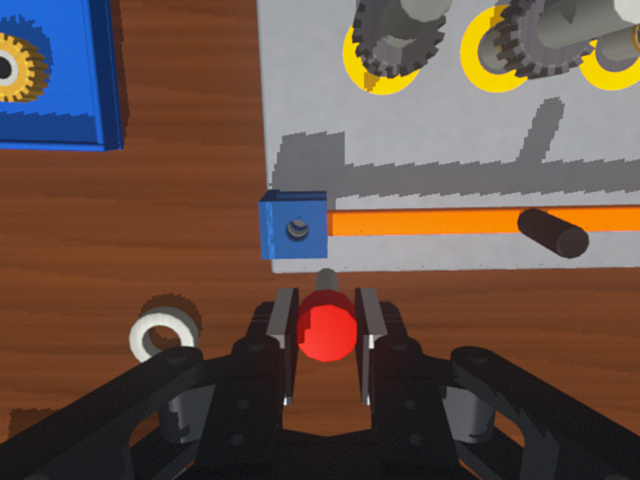

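Emit:
{"method": "play_rows", "body": {"motion": [[[2, -10, 0, 0], [0, -6, 0, 0], [0, 0, 20, 0], [0, 0, 0, 0], [0, 0, 0, 0], [0, 0, 0, 0], [0, 0, 0, 0], [0, 0, 0, 0]]]}}

```text
time_s: 52.05
position: [0.6119, -0.1856, 0.1694]
eef_rot: [0.001, -0.001, 1.0, -0.0]
force: [-0.2, 0.6, -0.6]
width: 0.232
```

```bash
python3 - <<'E'
from h import *
S=st(); s=snap("wrist","w41"); zoom(s,(250,180,400,380),4,"w41z")
p=S["position"]
# predicted pin tip, head top centre
print("tip pred",w2p(s,[p+[0,0,-.059+.001],p+[0,0,-.003]]))
E
```

```text
t 52.05 p [ 0.6119 -0.1856  0.1694] q [ 0.001 -0.001  1.    -0.   ] F [-0.2  0.6 -0.6] w 0.232
tip pred [[328.29527497 270.07648636]
 [328.86839264 326.31958787]]
```

View pics/w41z.png

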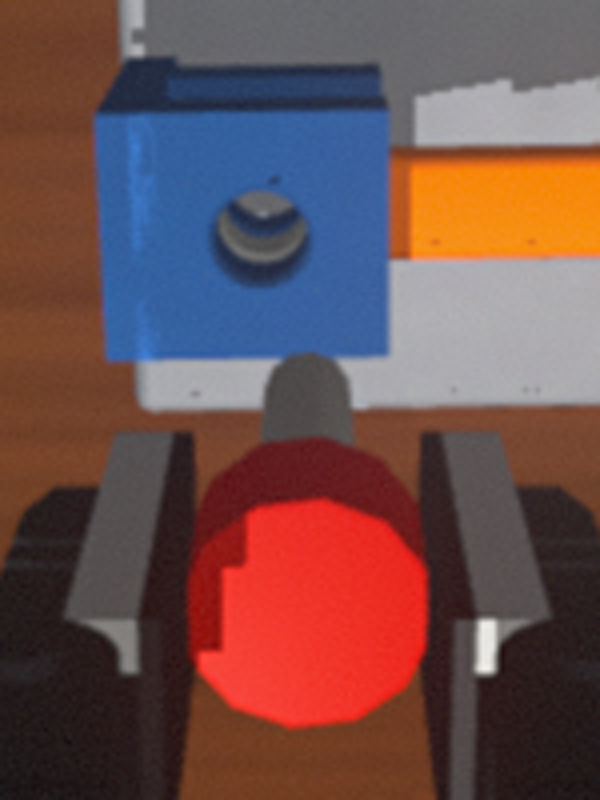

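```bash
python3 - <<'E'
from h import *
S=st(); s=snap("wrist"); p=S["position"]
hd=p2w(s,327.7,333.2,p[2]-.002); sh=p2w(s,326.8,278,p[2]-.058); ho=p2w(s,315.4,239.4,.066)
print("head",hd-p,"tip",sh-p,"hole",ho,"need",(ho-hd)*1e3,(ho-sh)*1e3)
# hole ellipse check: project circle
for c in [ho]:
  a=np.linspace(0,2*np.pi,9)[:-1]; print(np.round((w2p(s,np.c_[c[0]+.0065*np.cos(a),c[1]+.0065*np.sin(a),np.full(8,.066)])-[250,180])*4))
a=np.linspace(0,2*np.pi,9)[:-1]; print(np.round((w2p(s,np.c_[p[0]+.011*np.cos(a),p[1]+.011*np.sin(a),np.full(8,p[2]-.002)])-[250,180])*4))
E
```

```text
t 52.1 p [ 0.6118 -0.1857  0.1693] q [ 0.001 -0.     1.    -0.   ] F [ 0.2  0.5 -0.4] w 0.234
head [ 0.00201684 -0.00042797 -0.002     ] tip [ 0.00386676 -0.00072276 -0.058     ] hole [ 0.61013874 -0.19281584  0.066     ] need [  -3.70077181   -6.67400375 -101.34836169] [ -5.55069525  -6.3792215  -45.34836169]
[[262. 282.]
 [294. 269.]
 [308. 238.]
 [294. 206.]
 [261. 193.]
 [228. 206.]
 [215. 238.]
 [229. 269.]]
[[316. 708.]
 [408. 674.]
 [448. 591.]
 [411. 505.]
 [316. 469.]
 [222. 505.]
 [184. 591.]
 [224. 674.]]
```

```bash
python3 - <<'E'
from h import *
from scipy.optimize import least_squares
S=st(); s=snap("wrist"); p=S["position"]
a=np.linspace(0,2*np.pi,181)
def feats(x):
    c=x[:3]
    def circ(r,z): return (w2p(s,np.c_[c[0]+r*np.cos(a),c[1]+r*np.sin(a),np.full(a.size,c[2]+z)])-[250,180])*4+2
    T=circ(.011,.014); B=circ(.011,0); Sh=circ(.005,-.035)
    return np.array([T[:,0].min(),T[:,0].max(),T[:,1].min(),T[:,1].max(),B[:,1].min(),Sh[:,0].max()-Sh[:,0].min()])
obs=np.array([188,428,497,728,437,86.])
r=least_squares(lambda x:feats(x)-obs,p+[0,0,-.016],x_scale=.001)
print("head underside rel tcp mm",(r.x-p)*1e3,np.round(r.fun,1))
sc=snap("scene"); zoom(sc,(225,180,305,270),7,"s41")
for dz in (-.016,-.028):
  print(np.round((w2p(sc,[p+[.002,0,dz+.014],p+[.002,0,dz],p+[.002,0,dz-.042]])-[225,180])*7))
E
```

```text
t 52.15 p [ 0.6117 -0.1859  0.1693] q [ 0. -0.  1. -0.] F [-0.3  0.  -0.5] w 0.233
head underside rel tcp mm [  6.13859694  -0.81552029 -23.8214148 ] [-3.9  3.9  3.  -4.1  1.   0.1]
[[269. 229.]
 [271. 260.]
 [279. 351.]]
[[271. 256.]
 [274. 287.]
 [281. 377.]]
```

View pics/s41.png

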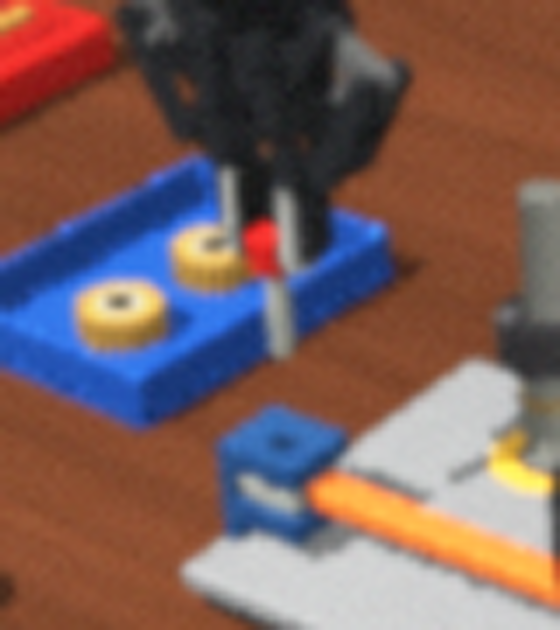

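```bash
python3 - <<'E'
from h import *
S=st(); s=snap("wrist"); p=S["position"]
a=np.linspace(0,2*np.pi,181)
for dx in (0,.001,.002,.003,.004):
    c=p+[dx,-.0006,-.017]
    def circ(r,z): return (w2p(s,np.c_[c[0]+r*np.cos(a),c[1]+r*np.sin(a),np.full(a.size,c[2]+z)])-[250,180])*4+2
    T=circ(.011,.014); B=circ(.011,0); t3=circ(.003,-.042); t5=circ(.005,-.038)
    print(dx,np.round([T[:,1].min(),T[:,1].max(),B[:,1].min(),t3[:,1].min(),t5[:,1].min()]),"x",np.round([T[:,0].mean(),t3[:,0].mean()]))
print("obs 497 728 437 352; x 311 307")
E
```

```text
t 52.25 p [ 0.6115 -0.1861  0.169 ] q [ 0. -0.  1. -0.] F [-0.9 -0.3 -0.9] w 0.239
0 [466. 704. 404. 335. 330.] x [310. 310.]
0.001 [477. 714. 414. 343. 338.] x [310. 310.]
0.002 [489. 724. 425. 352. 347.] x [310. 310.]
0.003 [500. 735. 435. 360. 355.] x [310. 310.]
0.004 [511. 745. 445. 368. 363.] x [310. 310.]
obs 497 728 437 352; x 311 307
```

Emit:
{"method": "play_rows", "body": {"motion": [[[4, -6.2, 0, 0], [0, 0, 20, 0], [0, 0, 14, 0], [0, 0, 0, 0], [0, 0, 0, 0], [0, 0, 0, 0], [0, 0, 0, 0]]]}}

```text
time_s: 52.88
position: [0.6081, -0.1926, 0.1357]
eef_rot: [0.001, -0.0, 1.0, -0.0]
force: [-0.0, -0.0, -0.2]
width: 0.236
```

```bash
python3 - <<'E'
from h import *
S=st(); s=snap("wrist","w42"); zoom(s,(250,180,400,380),4,"w42z"); s=snap("scene"); zoom(s,(235,195,305,265),8,"s42")
E
```

```text
t 52.88 p [ 0.6081 -0.1926  0.1357] q [ 0.001 -0.     1.    -0.   ] F [-0.  -0.  -0.2] w 0.236
```

View pics/w42z.png

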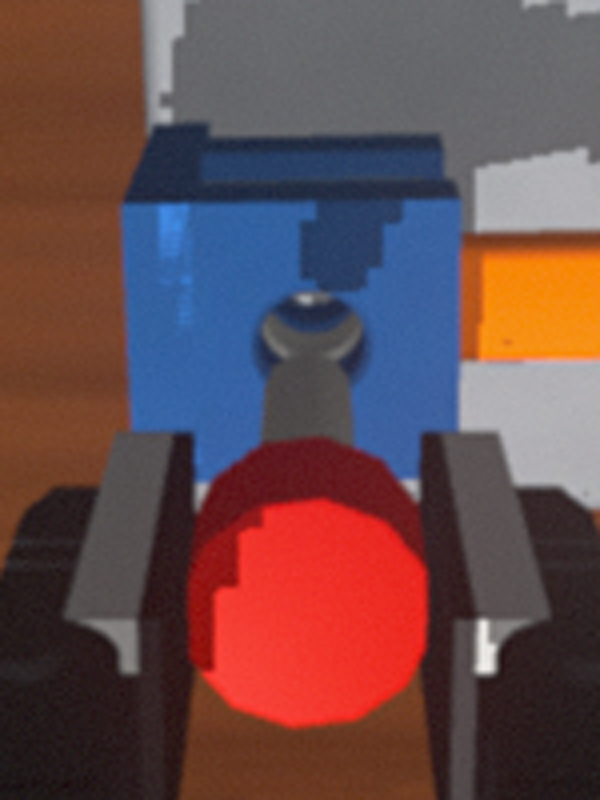

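View pics/s42.png

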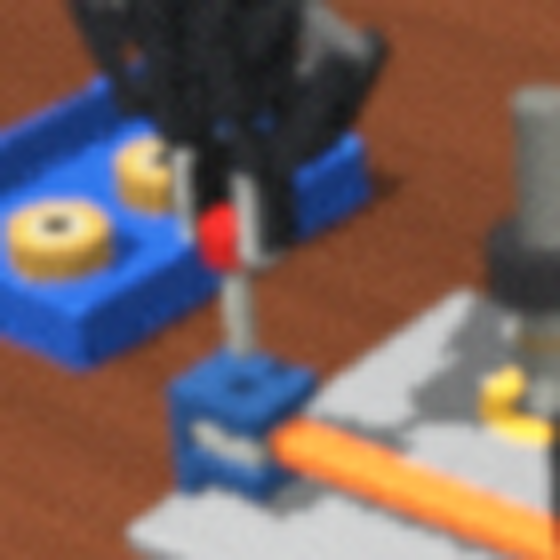

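```bash
python3 - <<'E'
from h import *
S=st(); s=snap("wrist"); p=S["position"]; a=np.linspace(0,2*np.pi,181)
def circ(c,r): return (w2p(s,np.c_[c[0]+r*np.cos(a),c[1]+r*np.sin(a),np.full(a.size,c[2])])-[250,180])*4+2
for cy in (341,344,347):
    h=p2w(s,250+(311-2)/4,180+(cy-2)/4,.066); H=circ(h,.0065)
    print(cy,h,"hole ext",np.round([H[:,0].min(),H[:,0].max(),H[:,1].min(),H[:,1].max()]))
    for dx in (-.002,-.001,0,.001,.002):
        c=np.array([h[0]+dx,h[1],p[2]-.059]); t3=circ(c,.003); c5=c+[0,0,.004]; t5=circ(c5,.005)
        hd=circ(c+[0,0,.056],.011)
        print("  ",dx,np.round([t3[:,1].min(),t5[:,1].min(),t3[:,0].mean()]),"head",np.round([hd[:,1].min(),hd[:,1].max()]))
E
```

```text
t 52.98 p [ 0.6079 -0.1925  0.1356] q [ 0.001 -0.     1.    -0.   ] F [-0.5 -0.1 -0.5] w 0.232
341 [ 0.60943394 -0.19302764  0.066     ] hole ext [258. 364. 290. 391.]
   -0.002 [331. 325. 311.] head [461. 699.]
   -0.001 [339. 334. 311.] head [472. 709.]
   0 [347. 342. 311.] head [483. 719.]
   0.001 [355. 351. 311.] head [494. 730.]
   0.002 [363. 359. 311.] head [505. 740.]
344 [ 0.60981969 -0.19302746  0.066     ] hole ext [258. 364. 293. 394.]
   -0.002 [334. 329. 311.] head [465. 703.]
   -0.001 [342. 337. 311.] head [476. 713.]
   0 [350. 345. 311.] head [487. 723.]
   0.001 [358. 354. 311.] head [499. 734.]
   0.002 [366. 362. 311.] head [510. 744.]
347 [ 0.61020582 -0.19302728  0.066     ] hole ext [258. 364. 296. 397.]
   -0.002 [337. 332. 311.] head [469. 707.]
   -0.001 [345. 340. 311.] head [481. 717.]
   0 [353. 349. 311.] head [492. 727.]
   0.001 [361. 357. 311.] head [503. 737.]
   0.002 [370. 365. 311.] head [514. 748.]
```

Emit:
{"method": "play_rows", "body": {"motion": [[[0.4, 0.3, 5, 0], [0, 0, 4, 0], [0, 0, 3, 0], [0, 0, 2, 0], [0, 0, 0, 0], [0, 0, 0, 0]]]}}

```text
time_s: 53.53
position: [0.6068, -0.192, 0.1203]
eef_rot: [-0.0, -0.0, 1.0, 0.0]
force: [-0.3, -0.7, -0.8]
width: 0.236
```

Emit:
{"method": "play_rows", "body": {"motion": [[[0, 0, 3, 0], [0, 0, 3, 0], [0, 0, 0, 0], [0, 0, 0, 0]]]}}

```text
time_s: 53.87
position: [0.6067, -0.192, 0.1144]
eef_rot: [-0.0, -0.0, 1.0, 0.0]
force: [0.2, 0.4, -0.0]
width: 0.236
```

Emit:
{"method": "play_rows", "body": {"motion": [[[0, 0, 3, 0], [0, 0, 3, 0], [0, 0, 0, 0], [0, 0, 0, 0]]]}}

```text
time_s: 54.2
position: [0.6067, -0.192, 0.1083]
eef_rot: [-0.0, -0.0, 1.0, 0.0]
force: [0.1, 0.1, 0.1]
width: 0.235
```

Emit:
{"method": "play_rows", "body": {"motion": [[[0, 0, 3, 0], [0, 0, 3, 0], [0, 0, 3, 0], [0, 0, 0, 0], [0, 0, 0, 0]]]}}

```text
time_s: 54.62
position: [0.6067, -0.192, 0.0993]
eef_rot: [-0.0, -0.0, 1.0, 0.0]
force: [0.2, 0.2, -0.3]
width: 0.233
```

Emit:
{"method": "play_rows", "body": {"motion": [[[0, 0, 3, 0], [0, 0, 3, 0], [0, 0, 3, 0], [0, 0, 0, 0], [0, 0, 0, 0]]]}}

```text
time_s: 55.03
position: [0.6067, -0.192, 0.0903]
eef_rot: [-0.0, -0.0, 1.0, 0.0]
force: [-1.2, 0.4, -0.0]
width: 0.234
```

Emit:
{"method": "play_rows", "body": {"motion": [[[0, 0, 3, 0], [0, 0, 2, 0], [0, 0, 1, 0], [0, 0, 0, 0], [0, 0, 0, 0]]]}}

```text
time_s: 55.45
position: [0.6069, -0.192, 0.0845]
eef_rot: [-0.0, -0.0, 1.0, 0.0]
force: [-0.0, 0.2, -0.9]
width: 0.234
```

Emit:
{"method": "play_rows", "body": {"motion": [[[0, 0, 1, 0], [0, 0, 1, 0], [0, 0, 0, 0], [0, 0, 0, 0]]]}}

```text
time_s: 55.78
position: [0.6069, -0.192, 0.0826]
eef_rot: [-0.0, -0.0, 1.0, 0.0]
force: [0.7, -0.9, -0.5]
width: 0.233
```

Emit:
{"method": "play_rows", "body": {"motion": [[[0, 0, 1, 0], [0, 0, 0, 0], [0, 0, 0, 0]]]}}

```text
time_s: 56.03
position: [0.6071, -0.1921, 0.082]
eef_rot: [0.0, -0.0, 1.0, -0.0]
force: [-1.1, -0.1, 2.9]
width: 0.239
```

Emit:
{"method": "play_rows", "body": {"motion": [[[0, 0, 1, 0], [0, 0, 0, 0], [0, 0, 0, 0]]]}}

```text
time_s: 56.28
position: [0.6071, -0.1921, 0.082]
eef_rot: [0.0, -0.0, 1.0, -0.0]
force: [-3.2, 0.8, 8.5]
width: 0.232
```

The head has seated (z stops at 0.082 as predicted, 8.5 N). I'll release, retreat and check everything.

Emit:
{"method": "play_rows", "body": {"motion": [[[0, 0, -0.5, 0], [0, 0, 0, 0], [0, 0, 0, 0], [0, 0, 0, 0], [0, 0, 0, 0]]], "jaw": 0.0}}

```text
time_s: 56.7
position: [0.6069, -0.192, 0.0809]
eef_rot: [-0.0, -0.0, 1.0, 0.0]
force: [0.3, 0.7, -0.9]
width: 0.5
```

Emit:
{"method": "play_rows", "body": {"motion": [[[0, 0, -20, 0], [0, 0, -35, 0], [0, 0, -38, 0], [0, 0, -38, 0], [0, 0, -38, 0], [10, -30, 0, 0], [10, -35, 0, 0], [10, -35, 0, 0]]]}}

```text
time_s: 57.37
position: [0.5773, -0.2924, 0.2513]
eef_rot: [0.001, -0.001, 1.0, -0.0]
force: [-0.4, -0.5, -0.5]
width: 0.501
```

Emit:
{"method": "play_rows", "body": {"motion": [[[10, -35, 0, 0], [10, -35, 0, 0], [10, -20, 0, 0], [0, 0, 0, 0], [0, 0, 0, 0], [0, 0, 0, 0], [0, 0, 0, 0], [0, 0, 0, 0]]]}}

```text
time_s: 58.03
position: [0.548, -0.3802, 0.2502]
eef_rot: [0.0, -0.001, 1.0, 0.0]
force: [0.8, -0.4, -0.4]
width: 0.5
```

```bash
python3 - <<'E'
from h import *
S=st(); snap("wrist","w50"); s=snap("scene"); zoom(s,(210,180,410,320),4,"s50"); t=snap("top","t50"); zoom(t,(265,190,525,320),3,"t50z")
print((w2p(t,[[.5035,-.1388,.15],[.5025,-.0637,.15],[.5012,.0113,.15]])-[265,190]+.5)*3)
E
```

```text
t 58.03 p [ 0.548  -0.3802  0.2502] q [ 0.    -0.001  1.     0.   ] F [ 0.8 -0.4 -0.4] w 0.5
[[330.41461615 202.1448777 ]
 [224.82628884 201.56880717]
 [119.78194913 201.41308824]]
```

View pics/s50.png

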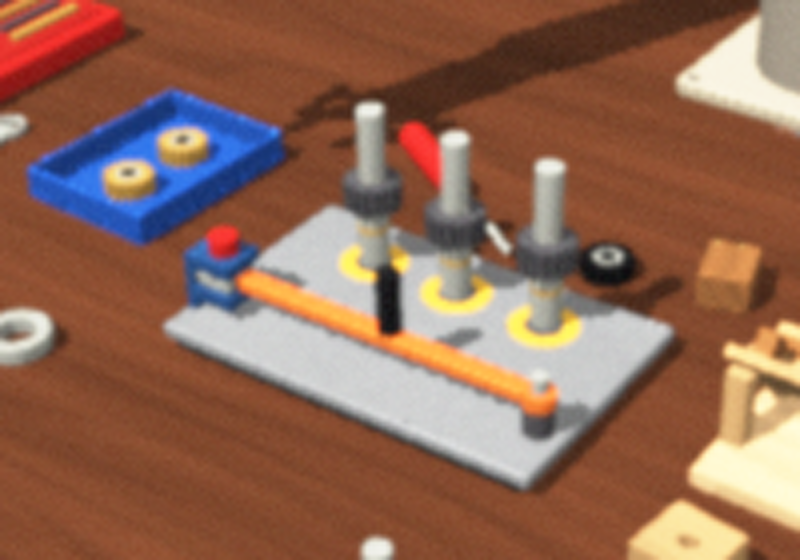

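View pics/t50z.png

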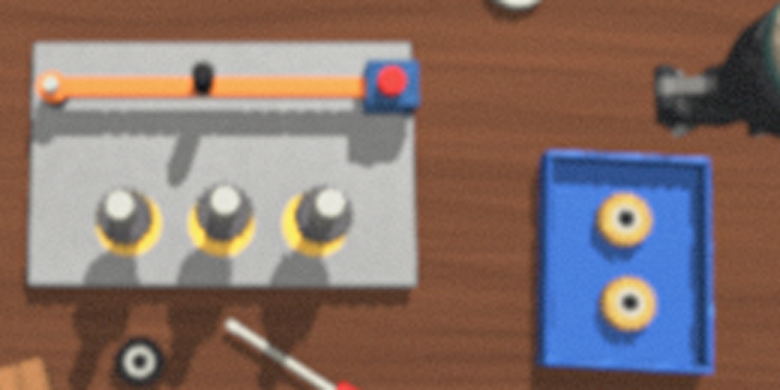

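View pics/w50.png

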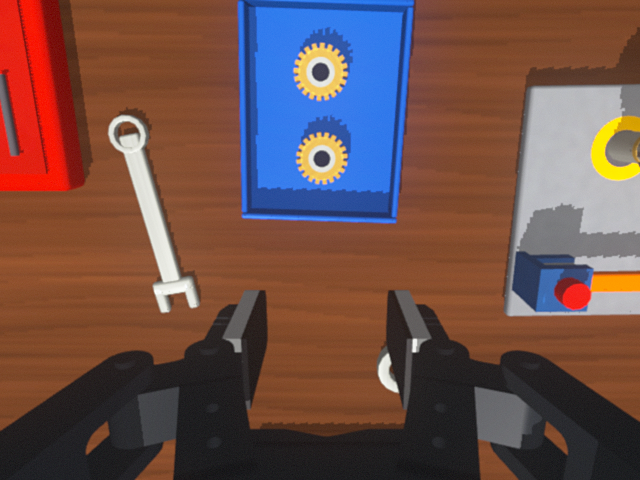

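The scene view shows three shafts upright on their pads, the guard shut, and the red head seated on the fork at (222,242). The top view shows both gears in the tray at (625,220) and (629,303), and shaft tips within about 2 mm of the pad centres. Handing in.

```bash
python3 -c "
from station import close_job
print(close_job())"
```

```text
the job is handed in; nothing more can be done
None
```

I did the whole job in the order asked and handed it in at about 58 s on the robot's clock.

- **Gears:** the two brass gears present are lying flat in the blue tray.
- **Shafts:** all three shafts stand on their own pads. In the last pictures they were upright, with tips within about 2 mm of the pad centres. I let go of the last shaft about 3.5 s before moving the guard. A picture about 2 s after that showed the two shafts nearest the hinge standing steady; the gripper hid the third, which was standing in the pictures before and after.
- **Guard:** it is shut against its stop, which I felt as about 10 N with no further movement. The bar sits inside the fork.
- **Pin:** it went through fork and lug without resistance. It stopped at the height expected for the head resting on the fork, and the pictures show the red head seated.

One thing went wrong along the way: tilting the first shaft upright by dragging its foot on the plate failed, because the foot slid. I used a light grip and small shakes to swing the shafts upright instead.

As far as the last pictures show, the bystanders and look-alikes were not disturbed. No check failed at the end. The wrist camera and the measured arm position differed by 2–3 mm during the pin work, so I lined the pin up by its position relative to the hole in the picture.

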